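# Put the washed food processor together and hang up its cutting discs

## Robot

A 6-joint arm with a two-finger parallel gripper is mounted at the origin on the work surface. World frame = base frame: x ahead of the robot, y to its left, z up, the work surface at z = 0. Lengths are in m, angles in degrees, forces in N, time in s.
With the tool pointing down it reaches from about 0.4 to 0.825 m from the base axis. Payload 7 kg.
Tool frame: the origin (TCP) lies between the finger pads, 19 mm behind the fingertips; this is the grasp point; z points along the fingers, y is the direction in which the jaws open and shut (so a half turn about z gives the same grasp; the last joint's range is limited). The gripper opens to 88 mm and grips with 3 to 60 N. Pads are 19 mm wide; open, the fingers measure 130 mm over their backs; the gripper's body (78 mm by 193 mm) begins 47 mm behind the grasp point.
Start: joints at [87.897, 20.546, 0.682, 0, -70.136, -16.507], TCP at [0.215, 0.64, 0.245] pointing down, gripper open.
Joint ranges: [-176.03, 176.03], [-82.01, 121.73], [-58.28, 71.71], [-173.87, 95.51], [-174.79, -0.11], [-173.66, 173.66]. Speed limits (degrees/s): [136.94, 136.94, 172.46, 180, 180, 180].

## Interface

Orientations are given as [roll, pitch, yaw] about the fixed x, y, z axes, in that order (R = Rz(yaw) Ry(pitch) Rx(roll)).
In Python, from plant import get_state, capture, get_calibration, close_job, boxes_of, cut_out gives the robot as it stands.
- The arm moves only by the tool apply_moves, never from a script. Its argument "commands" is a list of rows, each an object with "grip": the closure, from 0 (fully open) to 1 (shut); "slide": the shift along the tool's x, y, z in m, a list of three; "roll": the turn about the tool's z in degrees. In form: [{"grip": grip, "slide": [x, y, z], "roll": roll}, ...]. A call has 1 to 5 rows; each row is the pose to reach, as a shift and turn from the pose commanded when the call began, along the tool's axes at that moment; what a row does not reach only later rows make up. A row lasts 1/8 s, in which the tool goes at most 62.5 mm and 10.7 degrees, less where a joint would pass 70% of its speed; a pose out of reach is approached as far as the arm can. A call with a gripper value outside its range is refused whole. The fingers move at their own pace and stop on an object; "grip_force" is the grip in N (left out, the last holds). Time passes only in rows, so rows that repeat a pose let the fingers close. It gives the time, the measured TCP pose, the force and the opening at its end, in the units of the state.
- get_state(): the state, without advancing time (a new reading comes with each control period).
- capture(name): name is "scene" or "top" or "wrist"; returns (picture, depth): 384x512x3 uint8, red, green, blue; 384x512 float32, m along the optical axis (not along the pixel's ray), 0 where there is no reading.
- get_calibration(name): a dict with "mtx" (3x3 intrinsics, pixels), "R" (3x3) and "t" (3): a world point X has camera coordinates R X + t. Camera axes: x right, y down, z forward; pixel columns grow to the right and rows downward; lengths in m; the calibration is good to about 2 mm. A picture is of the moment at which its call begins: read the wrist's pose just before it. get_calibration takes no time and is no camera call; for the wrist camera it gives the pose at the moment of the call.
- close_job(): hands the job in, once; it reports no verdict.
Trained networks look in the newest picture that a camera, given by its name, has taken for a name from the list of things; names that differ only in an ending like _2 or _b are one class to them, and where a whole thing is asked for, a point or a joint stands for the part that bears it (a point fixed in the world has none). Each returns a list of dicts, best first, with "score" (0 to 1); they miss things now and then, are a little off and sometimes report something else, mostly with a low value. They report only what shows in the picture. A call takes as long as a camera call.
- boxes_of(name, camera): "position" ([x, y, z] in m, in the coordinates of the camera as it stood for that picture, good to about 4 mm: the middle of the surface that is visible of it).
- cut_out(name, camera): "mask" (384x512 bool, what is visible of it).
The state is a dict: "time_s": time; "joints": joint angles; "qd": joint speeds; "joint_torque": joint torques, N m; "tcp_pos": TCP position; "eef_rot": TCP orientation; "contact_force": force on the tool from outside, world axes, zero at the start; "moment": the same for the moment, N m; "gripper_width": finger opening in m.
Only numpy, scipy, OpenCV 4.12 (cv2) and the standard library are available. Lean on these libraries where they do the work, as an engineer would, in place of code of your own. Each camera call takes 0.05 s, during which the arm holds its last target.

## Task

The washed parts of the food processor are dry. Put the blade unit on the drive spindle in the bowl, rocking it about its axis until the teeth mesh and it drops fully home on the bowl floor, and then close the bowl with the lid, flat on its rim and turned so that its feed tube stands at the bowl's handle, where the safety switch is. Hang every cutting disc that stands in the drainer on the disc rack by its centre hole, one disc to a peg, and leave the other things on the counter where they are.

Things in the scene. Friction and masses are not known exactly. Their poses are not given: they have to be found in the camera images.
- processor: Compact food processor, fixed: white motor base 160 x 156 mm, 82 mm high; on it an open clear bowl, inner radius 62 mm, outer 66 mm, its axis vertical through the origin, floor 90 mm and rim 185 mm above the counter. A D-handle on its own +y side reaches 111 mm from the axis. Origin on the counter under the bowl's axis, z up.
- bowl_floor (a point): Centre of the bowl's floor, on the spindle's axis, 90 mm above the counter; axes as the processor's. The steel drive spindle stands here and does not turn. Its foot is a spline (see spindle_teeth), above that a plain nose of radius 12.5 mm up to 42 mm above the floor, the last 8 mm of it a cone.
- spindle_teeth (a point): Point on the spindle's axis level with the flat tops of its spline teeth, 24 mm above the bowl floor; axes as the processor's. Six teeth, 60 degrees apart, 5.5 mm wide, from the core out to radius 17.5 mm, down to the floor. They stand at ANY angle about the axis, unrelated to the processor's yaw.
- bowl_rim (a point): Centre of the bowl's mouth, in the plane of the rim, 185 mm above the counter; axes as the processor's.
- blade: Blade unit, about 0.13 kg, standing on a 2 mm draining mat: black hub 82 mm high, 50 mm wide at the foot, two steel blades 16 mm wide that reach 52 mm from the axis along its +x (12 mm high) and -x (26 mm high). Origin at the centre of its underside, z up along its axis. Home on the spindle, its underside stands on the bowl floor. None while held.
- blade_teeth (a point): Point on the blade unit's axis, at the underside, axes as the unit's. The hub is open below: bore of radius 19.5 mm, 45 mm deep, with six inner teeth at its mouth (0 to 16 mm high, 5.5 mm wide, 60 degrees apart, one on +x, in to radius 14 mm). They rest on the tops of the spindle's teeth unless they face the gaps within about 7 degrees; then the unit drops 24 mm to the floor.
- blade_grip (a point): Best TCP point on the flat finger grip on top of the blade unit, on its axis, 72 mm above its underside; axes as the unit's. The grip is 36 mm along x, 14 mm thick along y and stands from 49 mm (the hub's flat top, radius 22 mm) to 82 mm: hold it across y.
- lid: Bowl lid, about 0.16 kg, grey, lying right way up on the mat. Origin at the centre of its underside, z up. Skirt of radius 58 mm from 0 to 8 mm, flange of radius 68 mm from 8 to 13 mm; square feed tube 32 x 40 mm, 43 mm out along +x, up to 55 mm high. On the bowl the skirt goes inside the rim (4 mm play) and the flange lies on it, the origin 8 mm below the rim, at any yaw.
- lid_grip (a point): Best TCP point on the black finger grip in the middle of the lid, 37 mm above the lid's underside; axes as the lid's. The grip is 40 mm along x, 14 mm thick along y and stands from 13 mm (the flange's top) to 48 mm: hold it across y.
- lid_tube (a point): Middle of the feed tube's mouth, 43 mm from the lid's axis along the lid's +x, 55 mm above its underside; axes as the lid's. On the bowl the tube belongs on the side of the bowl's handle, so that the lid's +x points along the processor's +y, by eye (within 20 degrees).
- drainer: Wire drainer, fixed, tray 124 x 222 mm, origin on the counter under its middle. Four slots side by side along its y, at -82.5, -27.5, 27.5 and 82.5 mm, with wires up to 70 mm high either side of each (gap 7.6 mm). A disc stands upright in a slot, cradled on two bars, its centre 65 mm above the counter. Slots can be empty.
- rack: Disc rack, fixed, origin on the counter: wooden foot 100 x 240 mm, two thin posts and a crossbar of radius 6 mm along its y, 150 mm high, 4 mm behind the origin (+x). Three pegs stick out of it to the rack's -x, 108 mm apart. A hung disc may slide back to the crossbar and hangs with its centre about 9 mm below the rod.
- disc1: A slicing disc (two long blades), 0.09 kg, or None if this disc is absent (it reads None too while the fingers hold it): a steel disc of diameter 100 mm, 5 mm thick, with a centre hole of diameter 25 mm. It stands upright in one of the drainer's slots, at any of the four. Origin at the centre of the hole; its y is the disc's axis (level), z up.
- disc2: A coarse grating disc, 0.09 kg, or None if this disc is absent (it reads None too while the fingers hold it): a steel disc of diameter 100 mm, 5 mm thick, with a centre hole of diameter 25 mm. It stands upright in one of the drainer's slots, at any of the four. Origin at the centre of the hole; its y is the disc's axis (level), z up.
- disc3: A fine grating disc, 0.09 kg, or None if this disc is absent (it reads None too while the fingers hold it): a steel disc of diameter 100 mm, 5 mm thick, with a centre hole of diameter 25 mm. It stands upright in one of the drainer's slots, at any of the four. Origin at the centre of the hole; its y is the disc's axis (level), z up.
- disc4: A whipping disc (ring of round holes), 0.09 kg, or None if this disc is absent (it reads None too while the fingers hold it): a steel disc of diameter 100 mm, 5 mm thick, with a centre hole of diameter 25 mm. It stands upright in one of the drainer's slots, at any of the four. Origin at the centre of the hole; its y is the disc's axis (level), z up.
- peg1 (a point): Middle of a peg's rod, on its axis, 22 mm ahead of the rack's origin, 157 mm above the counter; axes as the rack's. The rod has radius 4 mm, points to -x and rises at 15 degrees to its tip, a ball of radius 5 mm, 45 mm ahead of the rack's origin and 163 mm high.
- peg2 (a point): Middle of a peg's rod, on its axis, 22 mm ahead of the rack's origin, 157 mm above the counter; axes as the rack's. The rod has radius 4 mm, points to -x and rises at 15 degrees to its tip, a ball of radius 5 mm, 45 mm ahead of the rack's origin and 163 mm high.
- peg3 (a point): Middle of a peg's rod, on its axis, 22 mm ahead of the rack's origin, 157 mm above the counter; axes as the rack's. The rod has radius 4 mm, points to -x and rises at 15 degrees to its tip, a ball of radius 5 mm, 45 mm ahead of the rack's origin and 163 mm high.
- mug: Bystander, loose: mug; origin at its underside. Leave it alone.
- jar1: Bystander, loose: small spice jar; origin at its underside. Leave it alone.
- oil: Bystander, loose: oil bottle, 190 mm high; origin at its underside. Leave it alone.
- mill: Bystander, loose: wooden pepper mill, 137 mm high; origin at its underside. Leave it alone.
- tumbler: Bystander, loose: glass tumbler, 88 mm high; origin at its underside. Leave it alone.

How it is judged (in metres and radians):
On the way, in this order (a step that is already met when the one before it is completed fails the run):
1. the blade unit is meshed on the spindle and fully home on the bowl floor (z of blade in the frame of bowl_floor below 0.004 m and horizontal distance between blade and bowl_floor below 0.004 m and angle between blade's own z axis and vertical below 0.06 rad), for 0.2 s.
2. the lid is on the bowl over the blade unit, feed tube on the handle's side (all of step 1 and z of lid in the frame of bowl_rim between -0.012 and -0.004 m and horizontal distance between lid and bowl_rim below 0.007 m and angle between lid's own z axis and vertical below 0.06 rad and y of lid_tube in the frame of processor above 0.037 m), for 0.2 s.
At the end, for the whole second after the job is handed in: Blade unit on the spindle, underside within 4 mm of the bowl floor and axis; lid flat on the rim (within 7 mm of centre, 4 mm in height), feed tube within 25 degrees of the handle; each disc present on its own peg (centre within 30 mm of the rod's middle, 60 mm apart); all at rest (all of step 2 and (distance between disc1 and peg1 below 0.03 m or distance between disc1 and peg2 below 0.03 m or distance between disc1 and peg3 below 0.03 m) and (distance between disc2 and peg1 below 0.03 m or distance between disc2 and peg2 below 0.03 m or distance between disc2 and peg3 below 0.03 m) and (distance between disc3 and peg1 below 0.03 m or distance between disc3 and peg2 below 0.03 m or distance between disc3 and peg3 below 0.03 m) and (distance between disc4 and peg1 below 0.03 m or distance between disc4 and peg2 below 0.03 m or distance between disc4 and peg3 below 0.03 m) and distance between disc1 and disc2 above 0.06 m and distance between each of disc1, disc2 and disc3 above 0.06 m and distance between each of disc1, disc2, disc3 and disc4 above 0.06 m and linear speed of each of blade, lid, disc1, disc2, disc3, disc4 below 0.03 m/s); the robot touches nothing.
It fails at once if one of the other things on the counter (mug, spice jar, oil bottle, pepper mill, tumbler) is moved more than 5 cm (distance of any of mug, jar1, oil, mill, tumbler from where it was at the start of the episode above 0.05 m).
Of disc1, disc2, disc3, disc4 only 2 to 3 are there at a start; the rules pass over those that are not, and their reading is None.
At some moment in a run one of blade, lid may be knocked a few centimetres aside while the robot is not near it.
It also fails if it takes over 210 s, if anything falls off the work surface, if the arm or the gripper's body presses on something with over 40 N, if the wrist force passes 120 N, or if a joint passes its speed limit or range.

## Working session

There is one attempt and no reset: what is moved stays moved. The work goes in short steps, Python scripts to look and compute and a tool call to move; the robot and the scene stay as the last step left them, time stands still between calls to the robot, and variables do not carry over. Pictures are saved under pics/ and viewed, and the job is handed in when it is done.

Besides the shell and the picture viewer there is one more tool, called after "Emit:" as a command line: name --argument value ..., lists and objects as JSON in quotes. apply_moves: Moves the arm, as the interface text tells. Its arguments: {"type":"object","properties":{"commands":{"type":"array"},"grip_force":{"type":"number"}},"required":["commands"]}

```bash
ls; mkdir -p pics
cat > h.py <<'E'
import numpy as np, cv2, json
from plant import *
def save(name,tag):
    p,d=capture(name); c=get_calibration(name)
    np.savez(f'{tag}.npz',p=p,d=d,mtx=c['mtx'],R=c['R'],t=c['t'])
    cv2.imwrite(f'pics/{tag}.png',cv2.resize(p[:,:,::-1],(800,600),interpolation=cv2.INTER_CUBIC))
    return p,d,c
def towld(pc,c):
    return np.array(c['R']).T@(np.array(pc)-np.array(c['t']))
def cloud(d,c,mask=None):
    K=np.array(c['mtx']); v,u=np.nonzero((d>0)&(mask if mask is not None else True))
    z=d[v,u]; P=np.stack([(u-K[0,2])/K[0,0]*z,(v-K[1,2])/K[1,1]*z,z],1)
    return (P-np.array(c['t']))@np.array(c['R']),u,v
E
python3 - <<'E'
from h import *
np.set_printoptions(precision=4,suppress=True)
print(get_state())
for n in ['scene','top','wrist']:
    p,d,c=save(n,n+'0')
    print(n,c['mtx'],-np.array(c['R']).T@c['t'])
E
```

```text
pics
{'time_s': 0.0, 'joints': array([ 87.8969,  20.5897,   0.633 ,  -0.0206, -70.1367, -16.5082]), 'qd': array([-0.0291,  0.0074, -0.0981, -0.0438,  0.0414,  0.0098]), 'joint_torque': array([ -0.0018, -58.271 ,  29.3066,   6.9977,   0.007 ,  -0.0002]), 'tcp_pos': array([0.2153, 0.6392, 0.2444]), 'eef_rot': array([179.905 ,  -0.008 , -18.6183]), 'contact_force': array([ 0.2674,  0.7082, -0.2175]), 'moment': array([ 0.0389, -0.0404,  0.0361]), 'gripper_width': 0.08773060756987876}
scene [[346.633    0.     260.0317]
 [  0.     346.633  192.337 ]
 [  0.       0.       1.    ]] [1.0988 0.1114 0.7104]
top [[380.1227   0.     257.0741]
 [  0.     380.1227 186.3873]
 [  0.       0.       1.    ]] [ 0.4247 -0.0093  1.1659]
wrist [[327.7948   0.     246.7867]
 [  0.     327.7948 196.384 ]
 [  0.       0.       1.    ]] [0.2886 0.6158 0.3843]
```

View pics/scene0.png

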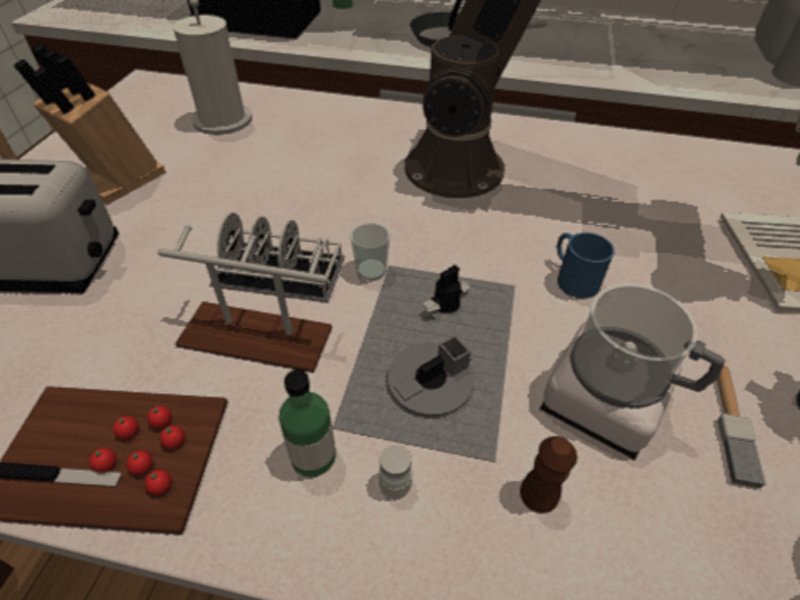

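View pics/top0.png

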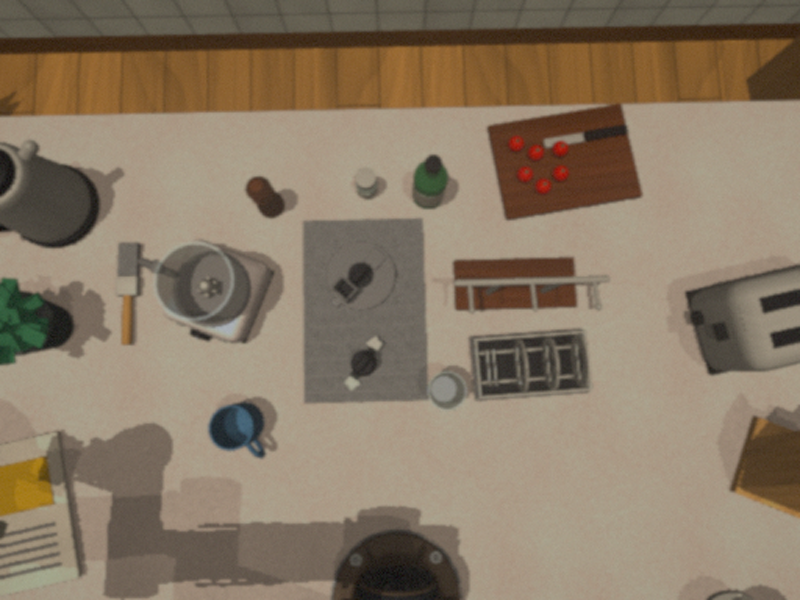

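View pics/wrist0.png

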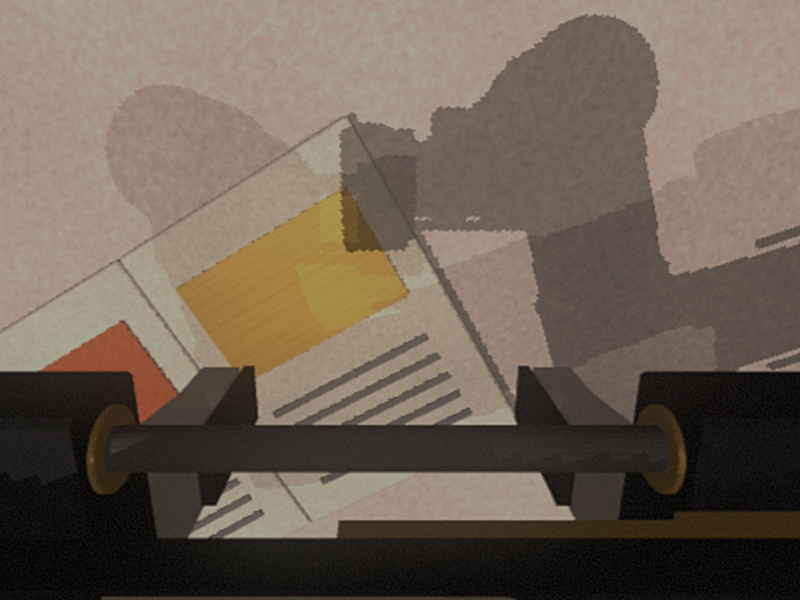

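Run:
```python
from h import *
np.set_printoptions(precision=4,suppress=True)
print(get_state()['time_s'])
names=['processor','blade','lid','drainer','rack','disc1','disc2','disc3','disc4','mug','jar1','oil','mill','tumbler','lid_tube','lid_grip','blade_grip','peg1']
for cam in ['top','scene']:
    c=get_calibration(cam)
    for n in names:
        try:
            r=boxes_of(n,cam)
        except Exception as e: print(n,e); continue
        print(cam,n,[(round(x['score'],2),towld(x['position'],c)) for x in r[:4]])
print(get_state()['time_s'])
```

```text
0.15
top processor [(0.85, array([0.5712, 0.3167, 0.088 ])), (0.35, array([0.6063, 0.0539, 0.0164]))]
top blade [(0.6, array([0.4325, 0.0496, 0.0492]))]
top lid [(0.91, array([0.605 , 0.054 , 0.0133]))]
top drainer [(0.57, array([ 0.4244, -0.2415,  0.0029]))]
top rack [(0.84, array([ 0.5645, -0.2475,  0.0096]))]
top disc1 [(0.55, array([ 0.4247, -0.296 ,  0.0818])), (0.53, array([ 0.4258, -0.3464,  0.0797])), (0.46, array([ 0.4229, -0.2385,  0.0857])), (0.43, array([0.5735, 0.3168, 0.0942]))]
top disc2 [(0.55, array([ 0.4247, -0.296 ,  0.0818])), (0.53, array([ 0.4258, -0.3464,  0.0797])), (0.46, array([ 0.4229, -0.2385,  0.0857])), (0.43, array([0.5735, 0.3168, 0.0942]))]
top disc3 [(0.55, array([ 0.4247, -0.296 ,  0.0818])), (0.53, array([ 0.4258, -0.3464,  0.0797])), (0.46, array([ 0.4229, -0.2385,  0.0857])), (0.43, array([0.5735, 0.3168, 0.0942]))]
top disc4 [(0.55, array([ 0.4247, -0.296 ,  0.0818])), (0.53, array([ 0.4258, -0.3464,  0.0797])), (0.46, array([ 0.4229, -0.2385,  0.0857])), (0.43, array([0.5735, 0.3168, 0.0942]))]
top mug [(0.89, array([0.3234, 0.289 , 0.0379])), 
[... 1818 characters left out ...]
, array([0.3516, 0.2796, 0.0603]))]
scene jar1 [(0.82, array([0.7963, 0.04  , 0.0689]))]
scene oil [(0.68, array([ 0.7841, -0.0689,  0.1231])), (0.48, array([0.4514, 0.0569, 0.0394]))]
scene mill [(0.62, array([0.7716, 0.2273, 0.0839]))]
scene tumbler [(0.82, array([ 0.3977, -0.0998,  0.0582])), (0.69, array([ 0.4284, -0.3488,  0.0753]))]
scene lid_tube [(0.73, array([0.6118, 0.0619, 0.0157]))]
scene lid_grip [(0.94, array([0.6108, 0.0656, 0.0144])), (0.34, array([0.6168, 0.3235, 0.1124]))]
scene blade_grip [(0.68, array([0.4519, 0.0545, 0.0391])), (0.42, array([0.3471, 0.2819, 0.0564])), (0.33, array([ 0.5729, -0.2425,  0.0075]))]
scene peg1 [(0.65, array([ 0.5707, -0.2431,  0.0057]))]
1.95
```

Run:
```python
import cv2
p=cv2.imread('pics/top0.png')
import numpy as np
z=np.load('top0.npz');t=z['p'][:,:,::-1]
a=t[150:260,90:180]; b=t[135:260,195:275]; c=t[160:260,275:395]
cv2.imwrite('pics/z1.png',np.hstack([cv2.resize(x,(400,500),interpolation=cv2.INTER_CUBIC) for x in (a,b)]))
cv2.imwrite('pics/z2.png',cv2.resize(c,(720,600),interpolation=cv2.INTER_CUBIC))
s=np.load('scene0.npz')['p'][:,:,::-1][130:235,95:225]
cv2.imwrite('pics/z3.png',cv2.resize(s,(743,600),interpolation=cv2.INTER_CUBIC))
```

```text
(no output)
```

View pics/z1.png

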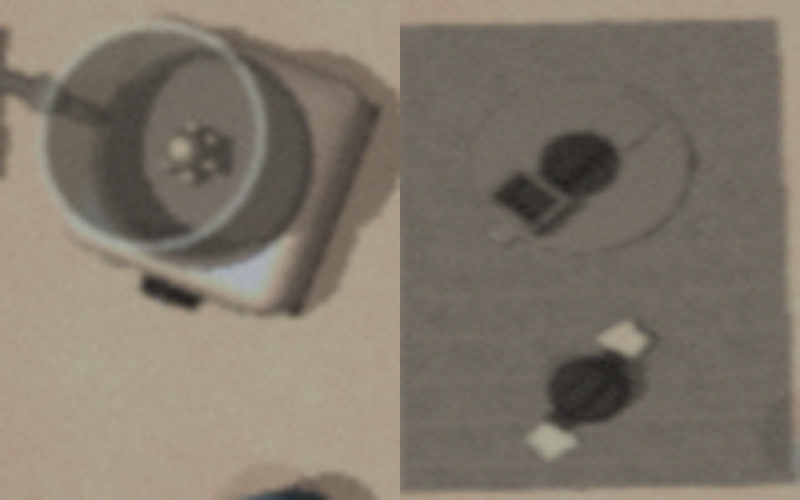

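View pics/z2.png

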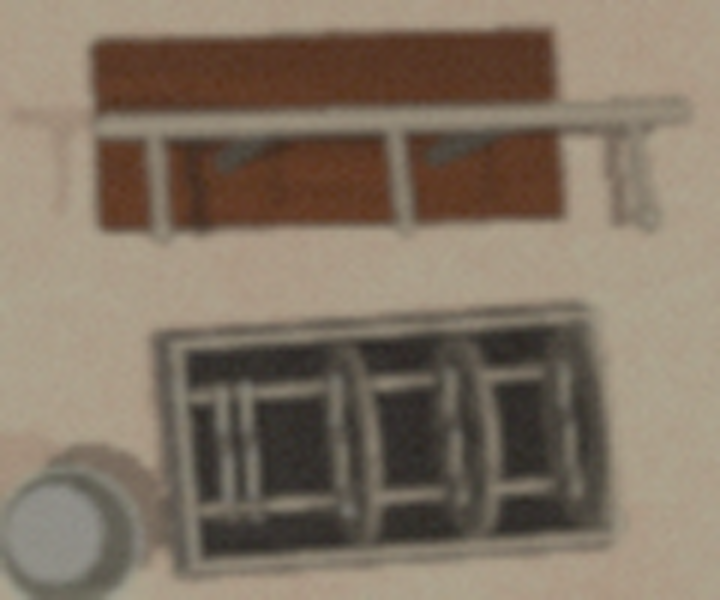

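View pics/z3.png

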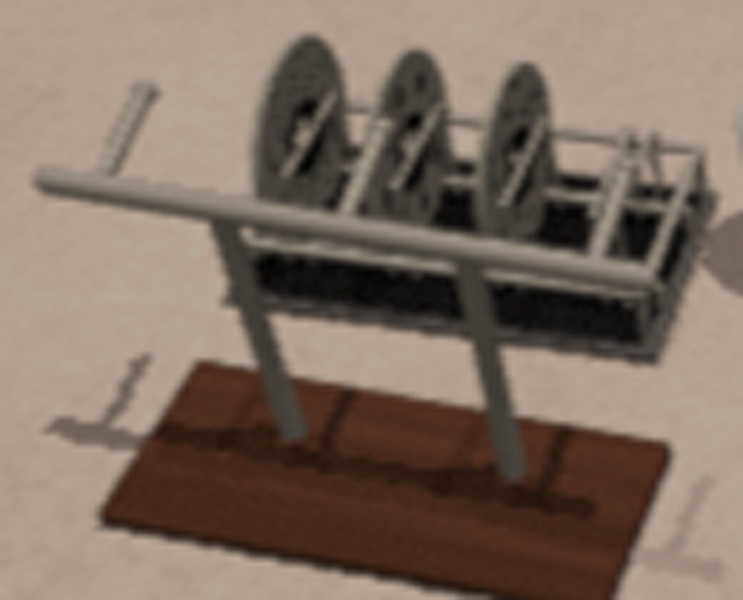

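```bash
cat >> h.py <<'E'
def load(tag):
    z=np.load(tag+'.npz'); return z['p'],z['d'],dict(mtx=z['mtx'],R=z['R'],t=z['t'])
def ray(u,v,zh,c):
    K=np.array(c['mtx']);R=np.array(c['R']);C=-R.T@np.array(c['t'])
    w=R.T@np.array([(u-K[0,2])/K[0,0],(v-K[1,2])/K[1,1],1.]); return C+w*(zh-C[2])/w[2]
def proj(X,c):
    q=np.array(c['R'])@np.array(X)+np.array(c['t']); q=np.array(c['mtx'])@q; return q[:2]/q[2]
E
python3 - <<'E'
from h import *
np.set_printoptions(precision=4,suppress=True)
p,d,c=load('top0')
f=lambda x,y:(90+x/400*90-.5,150+y/500*110-.5)
g=lambda x,y:(195+x/400*80-.5,135+y/500*125-.5)
h=lambda x,y:(275+x/6-.5,160+y/6-.5)
print('bowl',ray(*f(155,138),.185,c), 'spindle tip',ray(*f(182,150),.132,c))
for q in [(162,235),(405,232),(648,220)]: print('tip',ray(*h(*q),.163,c))
for q in [(96,127),(690,107)]: print('bar',ray(*h(*q),.156,c))
print('lid rim c',ray(*g(582-400,163),.015,c),'grip',ray(*g(580-400,163),.05,c))
print('tube', ray(*g(527-400,200),.057,c))
print('blade ends',ray(*g(627-400,338),.02,c),ray(*g(550-400,442),.02,c),'hub',ray(*g(590-400,390),.084,c))
P,u,v=cloud(d,c)
# discs
for y0 in (-.236,-.292,-.349):
    m=(abs(P[:,1]-y0)<.02)&(abs(P[:,0]-.424)<.07)&(P[:,2]>.085)
    Q=P[m]; print(m.sum(),Q.min(0),Q.max(0),np.polyfit(Q[:,0],Q[:,1],1), Q.mean(0))
m=(abs(P[:,0]-.55)<.06)&(P[:,1]<-.08)&(P[:,2]>.13); Q=P[m]; print('bar',m.sum(),Q.min(0),Q.max(0))
p,d,c=load('scene0')
P,u,v=cloud(d,c)
for y0 in (-.236,-.292,-.349):
    m=(abs(P[:,1]-y0)<.02)&(abs(P[:,0]-.424)<.06)&(P[:,2]>.078)
    Q=P[m]; print('s',m.sum(),Q.min(0),Q.max(0),np.polyfit(Q[:,0],Q[:,1],1), Q.mean(0))
E
```

```text
bowl [0.5747 0.3219 0.185 ] spindle tip [0.5751 0.3231 0.132 ]
tip [ 0.5163 -0.1396  0.163 ]
tip [ 0.515  -0.2473  0.163 ]
tip [ 0.5176 -0.3555  0.163 ]
bar [ 0.5662 -0.1129  0.156 ]
bar [ 0.5688 -0.3803  0.156 ]
lid rim c [0.6071 0.0546 0.015 ] grip [0.6016 0.0539 0.05  ]
tube [0.5737 0.0851 0.057 ]
blade ends [0.4726 0.0296 0.02  ] [0.3966 0.077  0.02  ] hub [0.4339 0.049  0.084 ]
103 [ 0.3789 -0.2447  0.0855] [ 0.466  -0.2358  0.1172] [ 0.0475 -0.2593] [ 0.421  -0.2393  0.1016]
110 [ 0.3803 -0.2987  0.0851] [ 0.4703 -0.2909  0.1207] [ 0.049  -0.3148] [ 0.4244 -0.294   0.1014]
121 [ 0.3845 -0.3535  0.0854] [ 0.4718 -0.3445  0.1168] [ 0.0507 -0.3705] [ 0.4281 -0.3488  0.1005]
bar 2007 [ 0.49   -0.7083  0.1301] [ 0.578  -0.1143  0.1929]
s 153 [ 0.3776 -0.2419  0.0781] [ 0.47   -0.2342  0.1153] [ 0.0276 -0.2494] [ 0.4284 -0.2376  0.0955]
s 131 [ 0.3795 -0.2966  0.0782] [ 0.4714 -0.2899  0.1153] [ 0.0406 -0.3101] [ 0.4227 -0.2929  0.0957]
s 187 [ 0.3809 -0.3521  0.0781] [ 0.4758 -0.3423  0.1159] [ 0.0326 -0.3616] [ 0.4326 -0.3475  0.095 ]
```

```bash
cat >> h.py <<'E'
from scipy.spatial.transform import Rotation as Rn
def go(x,y,z,yaw):
    s=get_state(); R=Rn.from_euler('xyz',s['eef_rot'],degrees=True).as_matrix()
    dz=R.T@(np.array([x,y,z])-s['tcp_pos']); dy=(yaw-s['eef_rot'][2]+180)%360-180
    print('slide',np.round(dz,4),'roll',round(-dy,1),'from',np.round(s['tcp_pos'],4),np.round(s['eef_rot'],2),'rows',round(max(np.linalg.norm(dz)/.0625,abs(dy)/10.7),1))
E
python3 - <<'E'
from h import *
np.set_printoptions(precision=4,suppress=True)
c=get_calibration('wrist'); s=get_state()
R=Rn.from_euler('xyz',s['eef_rot'],degrees=True).as_matrix()
C=-c['R'].T@c['t']; print('cam in tool',R.T@(C-s['tcp_pos'])); print('camR in tool axes (cols cam x,y,z)\n',R.T@c['R'].T)
go(.49,.32,.32,-22)
E
```

```text
cam in tool [ 0.077  -0.0009 -0.1397]
camR in tool axes (cols cam x,y,z)
 [[ 0.001  -0.9592 -0.2826]
 [ 1.      0.0008  0.0008]
 [-0.0006 -0.2826  0.9592]]
slide [ 0.3622  0.2153 -0.0746] roll 3.4 from [0.2154 0.6397 0.2454] [180.    -0.   -18.61] rows 6.8
```

Run:
```python
from h import *
go(.575,.322,.32,-22)
```

```text
slide [ 0.4421  0.1863 -0.0746] roll 3.4 from [0.2154 0.6397 0.2454] [180.    -0.   -18.61] rows 7.8
```

Emit:
apply_moves --commands '[{"grip": 0,"slide": [0.055,0.023,-0.03],"roll": 3.4},{"grip": 0,"slide": [0.11,0.046,-0.06],"roll": 3.4},{"grip": 0,"slide": [0.165,0.07,-0.075],"roll": 3.4},{"grip": 0,"slide": [0.22,0.093,-0.075],"roll": 3.4},{"grip": 0,"slide": [0.275,0.116,-0.075],"roll": 3.4}]'

```text
time_s: 2.58
tcp_pos: [0.439, 0.4417, 0.3212]
eef_rot: [-179.9, -0.0, -22.0]
contact_force: [1.1, 0.6, -1.3]
gripper_width: 0.0874
```

Run:
```python
from h import *
go(.575,.322,.32,-22)
```

```text
slide [0.1709 0.0601 0.0011] roll 0.0 from [0.439  0.4417 0.3212] [-1.7992e+02 -1.0000e-02 -2.1980e+01] rows 2.9
```

Emit:
apply_moves --commands '[{"grip": 0,"slide": [0.057,0.02,0],"roll": 0},{"grip": 0,"slide": [0.114,0.04,0],"roll": 0},{"grip": 0,"slide": [0.171,0.06,0],"roll": 0},{"grip": 0,"slide": [0.171,0.06,0],"roll": 0}]'

```text
time_s: 3.08
tcp_pos: [0.5764, 0.3201, 0.3198]
eef_rot: [179.9, -0.0, -22.3]
contact_force: [-0.8, 0.6, 0.5]
gripper_width: 0.0875
```

Run:
```python
from h import *
print(get_state()['tcp_pos'],get_state()['eef_rot'])
p,d,c=save('wrist','w1')
print(proj([.575,.322,.132],c))
```

```text
[0.57639815 0.32011184 0.31975246] [ 1.79937653e+02 -1.60111001e-03 -2.22928203e+01]
[246.95835991 178.38449155]
```

View pics/w1.png

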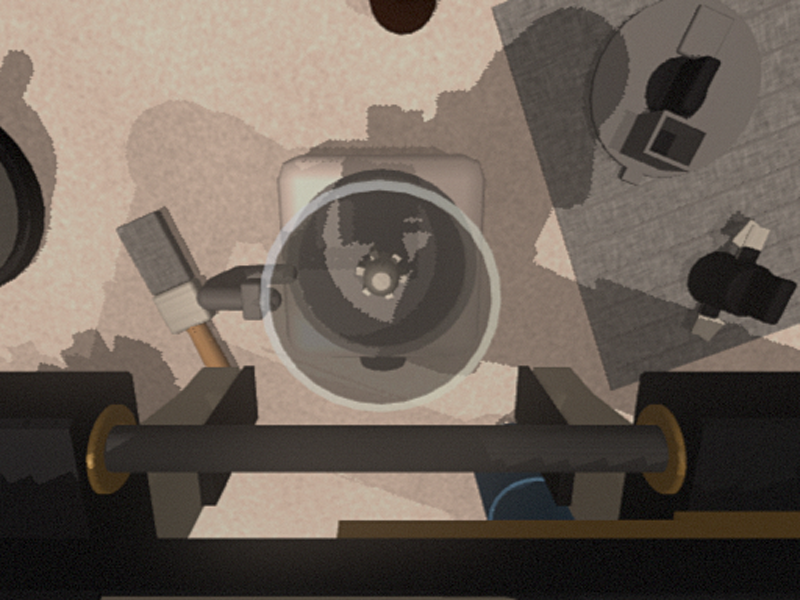

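Run:
```python
from h import *
p,d,c=load('w1')
cv2.imwrite('pics/w1z.png',cv2.resize(p[150:210,210:280][:,:,::-1],(700,600),interpolation=cv2.INTER_CUBIC))
K=c['mtx']
# rim circle fit from image: ring pixel points guess
for q in [(382,187),(382,407),(264,297),(499,297)]:
    print(ray(q[0]/1.5625-.3,q[1]/1.5625-.3,.185,c))
P,u,v=cloud(d,c); m=(np.hypot(P[:,0]-.575,P[:,1]-.322)<.03)&(P[:,2]>.08); print(np.histogram(P[m][:,2],10))
m=(abs(P[:,2]-.186)<.004)&(abs(np.hypot(P[:,0]-.575,P[:,1]-.322)-.064)<.02);Q=P[m];print(m.sum(),Q.mean(0) if m.any() else '')
if m.sum()>20:
    A=np.c_[2*Q[:,:2],np.ones(len(Q))];s=np.linalg.lstsq(A,(Q[:,:2]**2).sum(1),rcond=None)[0];print(s,np.sqrt(s[2]+s[0]**2+s[1]**2))
```

```text
[0.63325888 0.3008315  0.185     ]
[0.51561396 0.34904849 0.185     ]
[0.6028701  0.38409356 0.185     ]
[0.55360551 0.26323063 0.185     ]
(array([1671,  439,    0,    0,    0,    0,    0,    0,    0, 7850]), array([0.08816593, 0.12052366, 0.15288138, 0.18523911, 0.21759683,
       0.24995456, 0.28231229, 0.31467001, 0.34702774, 0.37938547,
       0.41174319]))
3211 [0.57735779 0.32652544 0.18505134]
[ 0.57562061  0.32602167 -0.43354644] 0.06389663623426543
```

View pics/w1z.png

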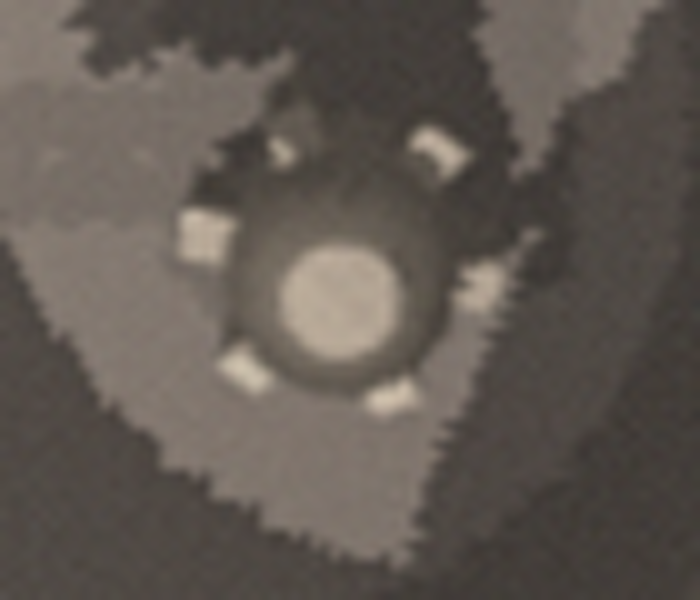

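Run:
```python
from h import *
from scipy.optimize import least_squares
np.set_printoptions(precision=4,suppress=True)
p,d,c=load('w1')
f=lambda x,y:(210+x/10-.5,150+y/10-.5)
print('top',ray(*f(340,300),.132,c))
T=np.array([ray(*f(*q),.114,c)[:2] for q in [(440,150),(205,235),(482,285),(245,368),(390,395),(280,150)]])
print(T)
def model(s):
    r=[]
    for t in T:
        a=np.arctan2(t[1]-s[1],t[0]-s[0]); k=np.round((a-s[2])/(np.pi/3)); b=s[2]+k*np.pi/3
        r+=list(t-s[:2]-s[3]*np.array([np.cos(b),np.sin(b)]))
    return r
best=min((least_squares(model,[.575,.323,a,.0155]) for a in np.radians([0,15,30,45])),key=lambda r:r.cost)
print(best.x, np.degrees(best.x[2])%60, np.array(best.fun))
```

```text
top [0.5753 0.3257 0.132 ]
[[0.5825 0.3114]
 [0.5834 0.3382]
 [0.5671 0.3127]
 [0.5682 0.34  ]
 [0.5594 0.3265]
 [0.589  0.3272]]
[0.5749 0.326  1.0188 0.0153] 58.37393173553774 [ 0.0003 -0.0012  0.0005 -0.0008  0.0002 -0.0003  0.0005  0.0005 -0.0002
  0.0001 -0.0013  0.0016]
```

Run:
```python
from h import *
go(.434,.05,.24,-32)
```

```text
slide [-0.028   0.3047  0.0801] roll 9.8 from [0.5752 0.3215 0.3198] [ 1.7996e+02  2.0000e-02 -2.2220e+01] rows 5.1
```

Emit:
apply_moves --commands '[{"grip": 0,"slide": [-0.005,0.06,0],"roll": 2},{"grip": 0,"slide": [-0.01,0.12,0],"roll": 4},{"grip": 0.3,"slide": [-0.016,0.18,0.02],"roll": 6},{"grip": 0.3,"slide": [-0.022,0.24,0.05],"roll": 8},{"grip": 0.3,"slide": [-0.028,0.3,0.08],"roll": 9.8}]'

```text
time_s: 3.75
tcp_pos: [0.4386, 0.0636, 0.2448]
eef_rot: [-179.9, -0.0, -31.8]
contact_force: [0.4, -0.1, 1.0]
gripper_width: 0.0642
```

Emit:
apply_moves --commands '[{"grip": 0.3,"slide": [0,0,0],"roll": 0},{"grip": 0.3,"slide": [0,0.004,0],"roll": 0}]'

```text
time_s: 4.0
tcp_pos: [0.4381, 0.0614, 0.2459]
eef_rot: [-179.9, -0.1, -31.7]
contact_force: [1.1, 0.7, 0.5]
gripper_width: 0.0615
```

Run:
```python
from h import *
np.set_printoptions(precision=4,suppress=True)
s=get_state();print(s['tcp_pos'],s['eef_rot'],s['gripper_width'])
p,d,c=save('wrist','w2')
for n in ['blade','blade_grip','lid','lid_grip']:
    print(n,[(round(x['score'],2),towld(x['position'],c)) for x in boxes_of(n,'wrist')[:3]])
```

```text
[0.4381 0.0614 0.2459] [-179.9147   -0.0575  -31.7471] 0.06147182578356006
blade [(0.81, array([0.4428, 0.0532, 0.0478]))]
blade_grip [(0.71, array([0.4403, 0.0529, 0.0508]))]
lid [(0.72, array([0.5897, 0.06  , 0.0194]))]
lid_grip [(0.74, array([0.5866, 0.0625, 0.0142]))]
```

View pics/w2.png

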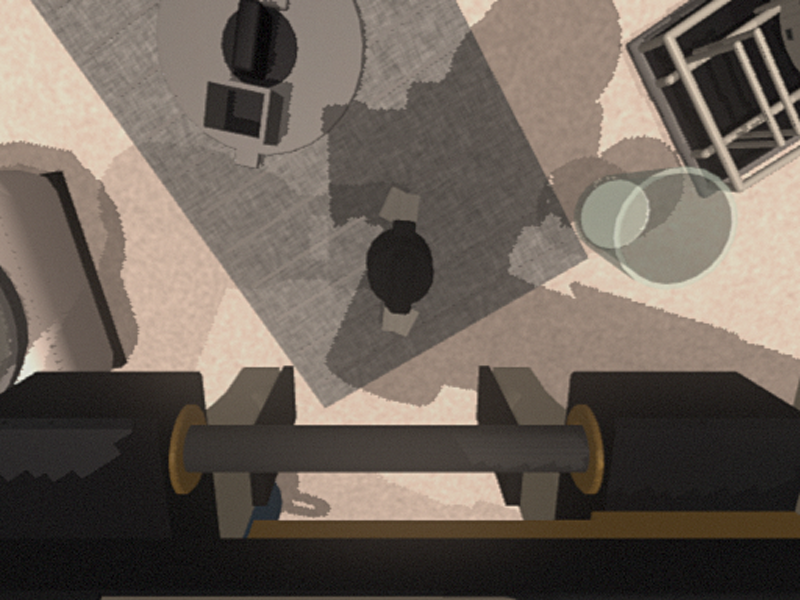

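Run:
```python
from h import *
np.set_printoptions(precision=4,suppress=True)
p,d,c=load('w2')
P,u,v=cloud(d,c)
B=(np.hypot(P[:,0]-.437,P[:,1]-.05)<.07)
for lo,hi in [(.06,.08),(.08,.09),(.045,.056),(.022,.045),(.009,.02)]:
    m=B&(P[:,2]>lo)&(P[:,2]<hi);Q=P[m]
    if m.sum()<8: print(lo,hi,m.sum());continue
    r=cv2.minAreaRect((Q[:,:2]*1000).astype(np.float32)); print(lo,hi,m.sum(),Q.mean(0),r)
cv2.imwrite('pics/w2z.png',cv2.resize(cv2.convertScaleAbs(p[110:220,200:310][:,:,::-1],alpha=3),(600,600),interpolation=cv2.INTER_CUBIC))
```

```text
0.06 0.08 68 [0.4458 0.0483 0.0709] ((441.4832763671875, 55.34117889404297), (12.106097221374512, 32.41663360595703), 26.96190071105957)
0.08 0.09 527 [0.4354 0.0534 0.0838] ((434.7445373535156, 53.710853576660156), (13.992974281311035, 35.788291931152344), 52.79108428955078)
0.045 0.056 866 [0.4378 0.0528 0.0508] ((435.5209655761719, 53.22311019897461), (44.374969482421875, 42.32291030883789), 53.42949295043945)
0.022 0.045 700 [0.4644 0.0353 0.0312] ((461.08612060546875, 37.62835693359375), (44.301918029785156, 50.80880355834961), 57.584205627441406)
0.009 0.02 322 [0.4059 0.0726 0.0152] ((423.9142761230469, 65.46607208251953), (45.87290573120117, 77.33622741699219), 46.45014190673828)
```

View pics/w2z.png

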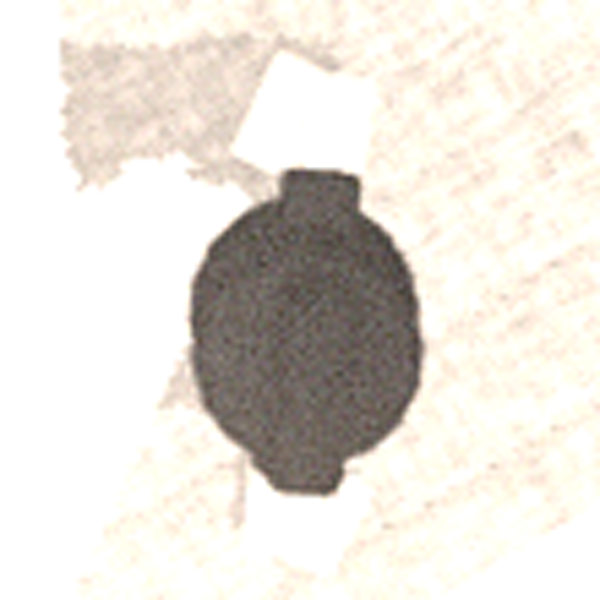

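Run:
```python
from h import *
go(.4347,.0537,.074,-37.2)
```

```text
slide [0.0011 0.0088 0.1714] roll 5.4 from [0.4383 0.0617 0.2454] [-1.7998e+02 -1.0000e-02 -3.1750e+01] rows 2.7
```

Emit:
apply_moves --commands '[{"grip": 0.45,"slide": [0.001,0.009,0.04],"roll": 5.4},{"grip": 0.45,"slide": [0.001,0.009,0.085],"roll": 5.4},{"grip": 0.45,"slide": [0.001,0.009,0.13],"roll": 5.4},{"grip": 0.45,"slide": [0.001,0.009,0.16],"roll": 5.4},{"grip": 0.45,"slide": [0.001,0.009,0.171],"roll": 5.4}]'

```text
time_s: 4.88
tcp_pos: [0.4334, 0.0526, 0.0726]
eef_rot: [179.8, 0.1, -37.2]
contact_force: [0.1, -0.1, -0.2]
gripper_width: 0.0479
```

Emit:
apply_moves --commands '[{"grip": 0.45,"slide": [0,0,0],"roll": 0}]'

```text
time_s: 5.0
tcp_pos: [0.4341, 0.0529, 0.074]
eef_rot: [179.9, 0.0, -37.2]
contact_force: [0.1, -0.6, 0.3]
gripper_width: 0.0485
```

Run:
```python
from h import *
go(.4347,.0537,.074,-37.2); print(get_state()['gripper_width'],get_state()['contact_force'])
```

```text
slide [-0.0001 -0.001   0.    ] roll 0.0 from [0.4341 0.0529 0.074 ] [ 1.7994e+02  1.0000e-02 -3.7180e+01] rows 0.0
0.0484669140261681 [ 0.1081061  -0.55601007  0.2598189 ]
```

Emit:
apply_moves --commands '[{"grip": 1,"slide": [0,0,0],"roll": 0},{"grip": 1,"slide": [0,0,0],"roll": 0},{"grip": 1,"slide": [0,0,0],"roll": 0},{"grip": 1,"slide": [0,0,0],"roll": 0},{"grip": 1,"slide": [0,0,0],"roll": 0}]' --grip_force 20

```text
time_s: 5.62
tcp_pos: [0.4341, 0.0527, 0.0745]
eef_rot: [-180.0, -0.0, -37.2]
contact_force: [-0.9, 0.6, 3.6]
gripper_width: 0.014
```

Emit:
apply_moves --commands '[{"grip": 1,"slide": [0,0,0],"roll": 0},{"grip": 1,"slide": [0,0,-0.03],"roll": 0},{"grip": 1,"slide": [0,0,-0.08],"roll": 0},{"grip": 1,"slide": [0,0,-0.14],"roll": 0},{"grip": 1,"slide": [0,0,-0.2],"roll": 0}]'

```text
time_s: 6.25
tcp_pos: [0.4332, 0.0523, 0.2757]
eef_rot: [180.0, 0.0, -37.2]
contact_force: [1.7, 0.6, -1.1]
gripper_width: 0.0142
```

Run:
```python
from h import *
go(.575,.326,.30,-31.6); print(get_state()['gripper_width'],get_state()['contact_force'])
```

```text
slide [-0.0526 -0.3037 -0.0245] roll -5.6 from [0.4332 0.0523 0.2757] [ 1.7997e+02  3.0000e-02 -3.7220e+01] rows 4.9
0.01417401242213839 [ 1.74874908  0.57513114 -1.12886659]
```

Emit:
apply_moves --commands '[{"grip": 1,"slide": [-0.01,-0.06,-0.025],"roll": -1},{"grip": 1,"slide": [-0.021,-0.12,-0.025],"roll": -2},{"grip": 1,"slide": [-0.031,-0.18,-0.025],"roll": -3},{"grip": 1,"slide": [-0.042,-0.24,-0.025],"roll": -4},{"grip": 1,"slide": [-0.0526,-0.3037,-0.0245],"roll": -5.6}]'

```text
time_s: 6.88
tcp_pos: [0.5752, 0.3262, 0.2979]
eef_rot: [179.9, 0.0, -31.6]
contact_force: [1.5, 0.2, -1.0]
gripper_width: 0.0141
```

Emit:
apply_moves --commands '[{"grip": 1,"slide": [0,0,0],"roll": 0},{"grip": 1,"slide": [0,0,0],"roll": 0}]'

```text
time_s: 7.12
tcp_pos: [0.5743, 0.3244, 0.2972]
eef_rot: [179.9, 0.0, -31.6]
contact_force: [0.3, -0.2, -1.8]
gripper_width: 0.0137
```

Run:
```python
from h import *
go(.575,.326,.191,-31.6); print(get_state()['gripper_width'],get_state()['contact_force'])
p,d,c=save('wrist','w3'); save('top','t3')
```

```text
slide [-0.0002 -0.002   0.1062] roll -0.0 from [0.5743 0.3244 0.2972] [ 1.7986e+02  4.0000e-02 -3.1600e+01] rows 1.7
0.01372695266408329 [ 0.27324488 -0.21156851 -1.79618105]
```

View pics/w3.png

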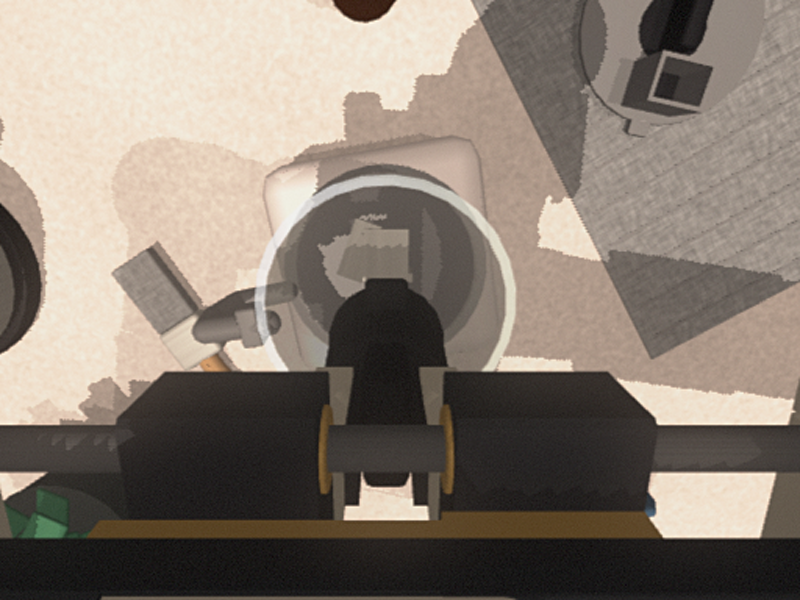

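Emit:
apply_moves --commands '[{"grip": 1,"slide": [0,-0.001,0.03],"roll": 0},{"grip": 1,"slide": [0,-0.001,0.06],"roll": 0},{"grip": 1,"slide": [0,-0.001,0.085],"roll": 0},{"grip": 1,"slide": [0,-0.001,0.1],"roll": 0},{"grip": 1,"slide": [0,-0.001,0.1],"roll": 0}]'

```text
time_s: 7.85
tcp_pos: [0.5749, 0.3245, 0.1985]
eef_rot: [180.0, 0.0, -31.6]
contact_force: [-0.3, -0.6, -1.0]
gripper_width: 0.0138
```

Run:
```python
from h import *
go(.575,.326,.191,-31.6); print(get_state()['gripper_width'],get_state()['contact_force'],get_state()['moment'])
```

```text
slide [-0.0007 -0.0013  0.0075] roll -0.0 from [0.5749 0.3245 0.1985] [ 1.7995e+02  1.0000e-02 -3.1640e+01] rows 0.1
0.013843361455367192 [-0.27955922 -0.62777478 -1.00097823] [ 0.06075615 -0.03593894  0.02558151]
```

Emit:
apply_moves --commands '[{"grip": 1,"slide": [-0.0005,-0.001,0.005],"roll": 0},{"grip": 1,"slide": [-0.0005,-0.001,0.009],"roll": 0},{"grip": 1,"slide": [-0.0005,-0.001,0.013],"roll": 0},{"grip": 1,"slide": [-0.0005,-0.001,0.017],"roll": 0},{"grip": 1,"slide": [-0.0005,-0.001,0.017],"roll": 0}]'

```text
time_s: 8.48
tcp_pos: [0.5753, 0.3256, 0.1813]
eef_rot: [179.9, -0.0, -31.6]
contact_force: [1.3, -5.1, -1.2]
gripper_width: 0.0142
```

Run:
```python
from h import *
go(.575,.326,.162,-31.6); print(get_state()['gripper_width'],get_state()['contact_force'],get_state()['moment'])
```

```text
slide [-0.0005 -0.0002  0.0193] roll -0.0 from [0.5753 0.3256 0.1813] [ 1.7992e+02 -1.0000e-02 -3.1630e+01] rows 0.3
0.01419395032653556 [ 1.28891655 -5.11645767 -1.20442556] [-2.11840992 -0.63041005  0.03972216]
```

Emit:
apply_moves --commands '[{"grip": 1,"slide": [0.0005,0.001,0.005],"roll": 0},{"grip": 1,"slide": [0.0005,0.001,0.01],"roll": 0},{"grip": 1,"slide": [0.0005,0.001,0.015],"roll": 0},{"grip": 1,"slide": [0.0005,0.001,0.018],"roll": 0},{"grip": 1,"slide": [0.0005,0.001,0.018],"roll": 0}]'

```text
time_s: 9.1
tcp_pos: [0.5752, 0.3253, 0.163]
eef_rot: [180.0, 0.0, -31.6]
contact_force: [2.2, -3.1, -3.5]
gripper_width: 0.0139
```

Run:
```python
from h import *
go(.575,.326,.162,-31.6); print(get_state()['gripper_width'],get_state()['contact_force'],get_state()['moment'])
```

```text
slide [-0.0006 -0.0004  0.001 ] roll -0.0 from [0.5752 0.3253 0.163 ] [ 1.7998e+02  1.0000e-02 -3.1620e+01] rows 0.0
0.0139108132712967 [ 2.16831569 -3.13777362 -3.53205014] [-1.09950147 -1.11974698 -0.00919317]
```

Emit:
apply_moves --commands '[{"grip": 0.55,"slide": [0,0,0],"roll": 0},{"grip": 0.55,"slide": [0,0,0],"roll": 0},{"grip": 0.55,"slide": [0,0,0],"roll": 0},{"grip": 0.55,"slide": [0,0,0],"roll": 0}]'

```text
time_s: 9.6
tcp_pos: [0.5752, 0.3256, 0.1638]
eef_rot: [-180.0, 0.0, -31.6]
contact_force: [-0.1, 0.7, 0.8]
gripper_width: 0.0391
```

Emit:
apply_moves --commands '[{"grip": 0.55,"slide": [0,0,-0.03],"roll": 0},{"grip": 0.55,"slide": [0,0,-0.07],"roll": 0},{"grip": 0.55,"slide": [0,0,-0.11],"roll": 0},{"grip": 0.55,"slide": [0,0,-0.16],"roll": 0},{"grip": 0.55,"slide": [0,0,-0.16],"roll": 0}]'

```text
time_s: 10.22
tcp_pos: [0.5768, 0.3262, 0.329]
eef_rot: [-179.5, -0.2, -31.6]
contact_force: [-0.3, 0.5, -0.2]
gripper_width: 0.0396
```

Run:
```python
from h import *
np.set_printoptions(precision=4,suppress=True)
s=get_state(); print(s['tcp_pos'],s['gripper_width'],s['contact_force'])
p,d,c=save('wrist','w4'); P,u,v=cloud(d,c)
B=(np.hypot(P[:,0]-.575,P[:,1]-.326)<.03)
for lo,hi in [(.165,.185),(.132,.148),(.185,.2),(.15,.165)]:
    m=B&(P[:,2]>lo)&(P[:,2]<hi);Q=P[m]; print(lo,m.sum(),np.median(Q,0) if m.any() else '', cv2.minAreaRect((Q[:,:2]*1000).astype(np.float32)) if m.sum()>5 else '')
```

```text
[0.5768 0.3262 0.329 ] 0.03961447014107483 [-0.2553  0.4543 -0.1872]
0.165 544 [0.5751 0.3245 0.169 ] ((574.4368286132812, 324.763671875), (13.357812881469727, 35.68782424926758), 58.28117370605469)
0.132 904 [0.5775 0.3213 0.1361] ((575.1932373046875, 324.4374694824219), (44.405521392822266, 41.94868087768555), 63.2621955871582)
0.185 0  
0.15 42 [0.5894 0.3157 0.1582] ((588.5101928710938, 316.0361022949219), (13.519288063049316, 2.753065586090088), 53.20540237426758)
```

View pics/w4.png

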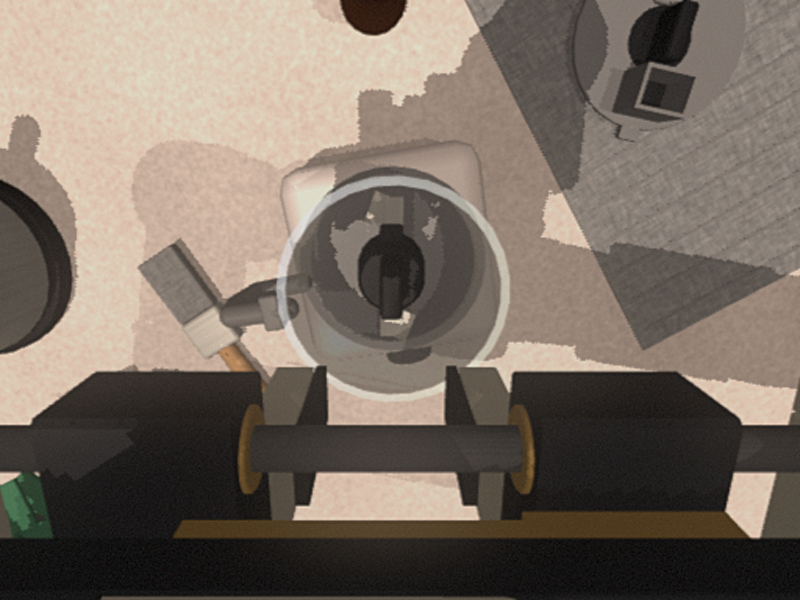

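Run:
```python
from h import *
go(.604,.055,.22,-43)
```

```text
slide [0.1659 0.2164 0.1053] roll 11.4 from [0.5758 0.3259 0.326 ] [-1.7975e+02 -6.0000e-02 -3.1610e+01] rows 4.7
```

Emit:
apply_moves --commands '[{"grip": 0.4,"slide": [0.035,0.045,0.0],"roll": 2},{"grip": 0.4,"slide": [0.07,0.09,0.0],"roll": 4},{"grip": 0.4,"slide": [0.105,0.135,0.03],"roll": 6},{"grip": 0.4,"slide": [0.135,0.176,0.06],"roll": 9},{"grip": 0.4,"slide": [0.166,0.216,0.095],"roll": 11.4}]'

```text
time_s: 10.9
tcp_pos: [0.6028, 0.0526, 0.2271]
eef_rot: [180.0, 0.0, -43.1]
contact_force: [0.6, 0.7, 0.5]
gripper_width: 0.0528
```

Emit:
apply_moves --commands '[{"grip": 0.4,"slide": [0,0,0.01],"roll": 0},{"grip": 0.4,"slide": [0,0,0.01],"roll": 0}]'

```text
time_s: 11.15
tcp_pos: [0.6027, 0.0539, 0.2172]
eef_rot: [179.9, 0.1, -43.1]
contact_force: [0.9, 0.2, 0.2]
gripper_width: 0.0526
```

Run:
```python
from h import *
np.set_printoptions(precision=4,suppress=True)
s=get_state(); print(s['tcp_pos'],s['gripper_width'],s['contact_force'])
p,d,c=save('wrist','w5'); P,u,v=cloud(d,c)
B=(np.hypot(P[:,0]-.604,P[:,1]-.055)<.09)
for lo,hi in [(.045,.053),(.054,.062),(.011,.019)]:
    m=B&(P[:,2]>lo)&(P[:,2]<hi);Q=P[m]; print(lo,m.sum(),np.median(Q,0) if m.any() else '', cv2.minAreaRect((Q[:,:2]*1000).astype(np.float32)) if m.sum()>5 else '', cv2.minEnclosingCircle((Q[:,:2]*1000).astype(np.float32)))
```

```text
[0.6027 0.0539 0.2172] 0.05260183831507286 [0.8859 0.2186 0.156 ]
0.045 769 [0.6033 0.0615 0.0508] ((594.3567504882812, 69.94709777832031), (38.93799591064453, 76.87919616699219), 47.514617919921875) ((593.17041015625, 70.9567642211914), 40.172508239746094)
0.054 500 [0.577  0.0852 0.058 ] ((576.3357543945312, 86.43946838378906), (39.944358825683594, 32.499305725097656), 47.505645751953125) ((576.6168212890625, 86.01298522949219), 24.905546188354492)
0.011 9629 [0.6114 0.0536 0.0166] ((609.429443359375, 55.810482025146484), (135.03640747070312, 130.13430786132812), 47.06426239013672) ((607.6793212890625, 57.41843032836914), 67.91902923583984)
```

View pics/w5.png

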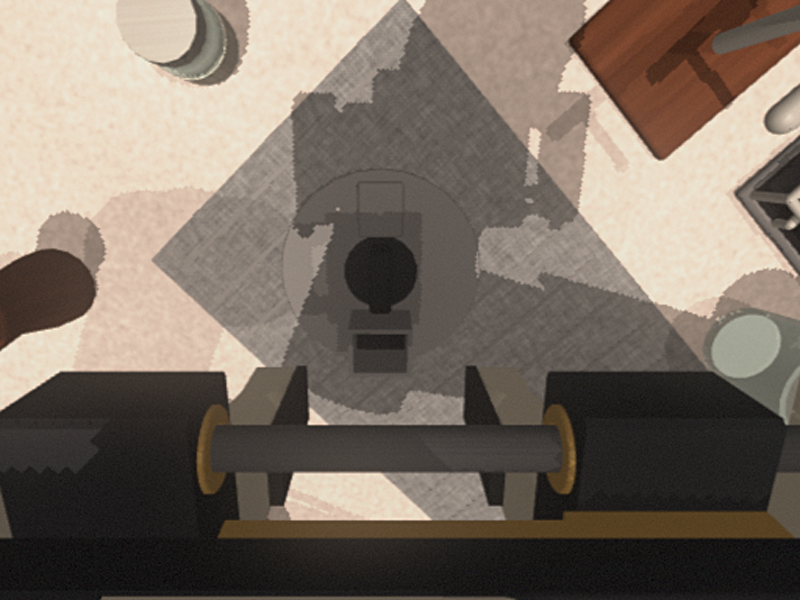

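Run:
```python
from h import *
go(.608,.0574,.040,-42.5)
```

```text
slide [ 0.0016 -0.0052  0.1783] roll -0.5 from [0.6034 0.0547 0.2183] [ 1.7996e+02  1.0000e-02 -4.2980e+01] rows 2.9
```

Emit:
apply_moves --commands '[{"grip": 0.45,"slide": [0.0016,-0.005,0.04],"roll": -0.5},{"grip": 0.45,"slide": [0.0016,-0.005,0.085],"roll": -0.5},{"grip": 0.45,"slide": [0.0016,-0.005,0.13],"roll": -0.5},{"grip": 0.45,"slide": [0.0016,-0.005,0.165],"roll": -0.5},{"grip": 0.45,"slide": [0.0016,-0.005,0.178],"roll": -0.5}]'

```text
time_s: 11.82
tcp_pos: [0.6075, 0.058, 0.0394]
eef_rot: [179.9, 0.0, -42.4]
contact_force: [0.2, -0.3, 0.2]
gripper_width: 0.0483
```

Emit:
apply_moves --commands '[{"grip": 0.45,"slide": [0,0,0],"roll": 0},{"grip": 1,"slide": [0,0,0],"roll": 0},{"grip": 1,"slide": [0,0,0],"roll": 0},{"grip": 1,"slide": [0,0,0],"roll": 0},{"grip": 1,"slide": [0,0,0],"roll": 0}]' --grip_force 20

```text
time_s: 12.45
tcp_pos: [0.6078, 0.0567, 0.0411]
eef_rot: [180.0, -0.0, -42.5]
contact_force: [-1.3, -1.2, 4.4]
gripper_width: 0.0141
```

Emit:
apply_moves --commands '[{"grip": 1,"slide": [0,0,0],"roll": 0},{"grip": 1,"slide": [0,0,-0.03],"roll": 0},{"grip": 1,"slide": [0,0,-0.08],"roll": 0},{"grip": 1,"slide": [0,0,-0.14],"roll": 0},{"grip": 1,"slide": [0,0,-0.2],"roll": 0}]'

```text
time_s: 13.08
tcp_pos: [0.6076, 0.0569, 0.2421]
eef_rot: [180.0, 0.0, -42.5]
contact_force: [0.6, 0.7, -2.6]
gripper_width: 0.014
```

Run:
```python
from h import *
s=get_state(); print(s['tcp_pos'],s['gripper_width'],s['contact_force'])
go(.575,.326,.275,-112)
```

```text
[0.60757498 0.05692994 0.24206757] 0.013966265560267277 [ 0.58434637  0.67828813 -2.64455214]
slide [-0.2059 -0.1763 -0.0329] roll 69.5 from [0.6076 0.0569 0.2421] [ 1.7998e+02  3.0000e-02 -4.2510e+01] rows 6.5
```

Emit:
apply_moves --commands '[{"grip": 1,"slide": [-0.03,-0.026,-0.033],"roll": 10.5},{"grip": 1,"slide": [-0.06,-0.052,-0.033],"roll": 21},{"grip": 1,"slide": [-0.095,-0.08,-0.033],"roll": 31.5},{"grip": 1,"slide": [-0.13,-0.11,-0.033],"roll": 42},{"grip": 1,"slide": [-0.165,-0.14,-0.033],"roll": 52}]'

```text
time_s: 13.7
tcp_pos: [0.5804, 0.2731, 0.2733]
eef_rot: [180.0, 0.0, -94.9]
contact_force: [0.4, -0.0, -1.4]
gripper_width: 0.0142
```

Run:
```python
from h import *
go(.575,.326,.275,-112)
```

```text
slide [-0.0523  0.0099 -0.0017] roll 17.1 from [0.5804 0.2731 0.2733] [179.97   0.   -94.86] rows 1.6
```

Emit:
apply_moves --commands '[{"grip": 1,"slide": [-0.026,0.005,0],"roll": 9},{"grip": 1,"slide": [-0.0523,0.01,0],"roll": 17.1},{"grip": 1,"slide": [-0.0523,0.01,0],"roll": 17.1},{"grip": 1,"slide": [-0.0523,0.01,0],"roll": 17.1}]'

```text
time_s: 14.2
tcp_pos: [0.5749, 0.3244, 0.2731]
eef_rot: [180.0, -0.0, -111.5]
contact_force: [-0.2, -0.7, -0.5]
gripper_width: 0.014
```

Run:
```python
from h import *
np.set_printoptions(precision=4,suppress=True)
go(.575,.326,.216,-112)
p,d,c=save('top','t6'); save('wrist','w6');p,d,c=load('t6'); P,u,v=cloud(d,c)
m=(abs(P[:,0]-.575)<.09)&(abs(P[:,1]-.326)<.09)&(P[:,2]>.24)&(P[:,2]<.257)
Q=(P[m][:,:2]*1000).astype(np.float32); print(m.sum(),cv2.minEnclosingCircle(Q))
```

```text
slide [-0.0016  0.0005  0.0571] roll 0.5 from [0.5749 0.3244 0.2731] [ 179.97   -0.04 -111.52] rows 0.9
1158 ((574.760009765625, 324.09307861328125), 67.72392272949219)
```

View pics/w6.png

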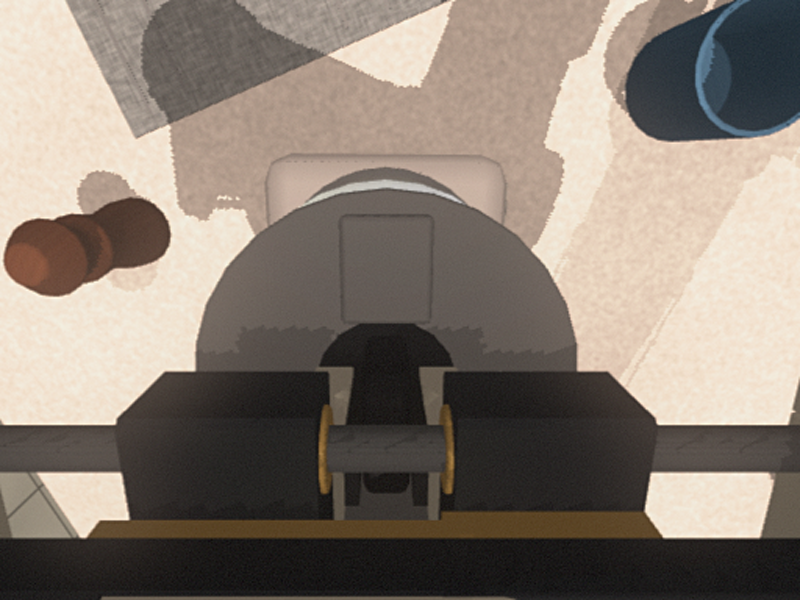

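Emit:
apply_moves --commands '[{"grip": 1,"slide": [-0.001,0,0.02],"roll": 0.5},{"grip": 1,"slide": [-0.001,0,0.035],"roll": 0.5},{"grip": 1,"slide": [-0.001,0,0.045],"roll": 0.5},{"grip": 1,"slide": [-0.001,0,0.053],"roll": 0.5},{"grip": 1,"slide": [-0.001,0,0.057],"roll": 0.5}]'

```text
time_s: 14.92
tcp_pos: [0.5755, 0.3246, 0.2172]
eef_rot: [-180.0, -0.1, -112.1]
contact_force: [-4.5, -6.1, 7.2]
gripper_width: 0.0143
```

Emit:
apply_moves --commands '[{"grip": 1,"slide": [0,0,0],"roll": 0}]'

```text
time_s: 15.05
tcp_pos: [0.5754, 0.3245, 0.2172]
eef_rot: [-180.0, -0.1, -112.1]
contact_force: [-0.7, -5.0, 1.4]
gripper_width: 0.0139
```

Emit:
apply_moves --commands '[{"grip": 0.5,"slide": [0,0,0],"roll": 0},{"grip": 0.5,"slide": [0,0,0],"roll": 0},{"grip": 0.5,"slide": [0,0,0],"roll": 0},{"grip": 0.5,"slide": [0,0,-0.03],"roll": 0},{"grip": 0.5,"slide": [0,0,-0.08],"roll": 0}]'

```text
time_s: 15.68
tcp_pos: [0.5747, 0.3252, 0.2956]
eef_rot: [179.9, -0.2, -112.1]
contact_force: [1.2, -0.0, -0.3]
gripper_width: 0.0437
```

Emit:
apply_moves --commands '[{"grip": 0.5,"slide": [0,0,-0.06],"roll": 0},{"grip": 0.5,"slide": [0,0,-0.06],"roll": 0}]'

```text
time_s: 15.92
tcp_pos: [0.5772, 0.3265, 0.3631]
eef_rot: [-179.7, 0.5, -112.1]
contact_force: [0.2, 0.2, -1.1]
gripper_width: 0.0437
```

Run:
```python
from h import *
np.set_printoptions(precision=4,suppress=True)
p,d,c=save('wrist','w7'); 
for tag in ['wrist','top']:
    p,d,c=save(tag,tag+'7'); P,u,v=cloud(d,c)
    B=(abs(P[:,0]-.575)<.09)&(abs(P[:,1]-.326)<.09)
    for lo,hi in [(.184,.196),(.228,.237)]:
        m=B&(P[:,2]>lo)&(P[:,2]<hi)
        Q=(P[m][:,:2]*1000).astype(np.float32); print(m.sum(),np.median(P[m],0),cv2.minEnclosingCircle(Q),cv2.minAreaRect(Q))
        A=np.c_[P[m][:,:2]-[.575,.326],np.ones(m.sum())]; print('plane',np.linalg.lstsq(A,P[m][:,2],rcond=None)[0])
go(.428,-.349,.3,3)
```

```text
13109 [0.5671 0.3145 0.1892] ((575.082275390625, 324.2667236328125), 67.95889282226562) ((574.1395874023438, 321.9812927246094), (130.02420043945312, 135.29727172851562), 68.70657348632812)
plane [-0.0006  0.0004  0.1895]
611 [0.5909 0.3621 0.2312] ((591.0629272460938, 363.57403564453125), 25.285249710083008) ((591.0338745117188, 363.4637756347656), (32.5735969543457, 40.04432678222656), 67.89920806884766)
plane [-0.0008  0.0073  0.2307]
1826 [0.5685 0.3178 0.1914] ((575.1076049804688, 323.5476989746094), 68.11347961425781) ((574.0643310546875, 321.6202697753906), (131.0283660888672, 134.12200927734375), 64.44099426269531)
plane [0.0041 0.0051 0.1914]
65 [0.5807 0.3509 0.2323] ((581.0462036132812, 339.97918701171875), 38.67791748046875) ((580.3555908203125, 338.1346435546875), (72.80652618408203, 39.923954010009766), 66.10000610351562)
plane [0.0367 0.0806 0.2298]
slide [ 0.6803 -0.1176  0.0561] roll -115.1 from [0.5751 0.3256 0.356 ] [ 179.96   -0.01 -112.11] rows 11.1
```

View pics/w7.png

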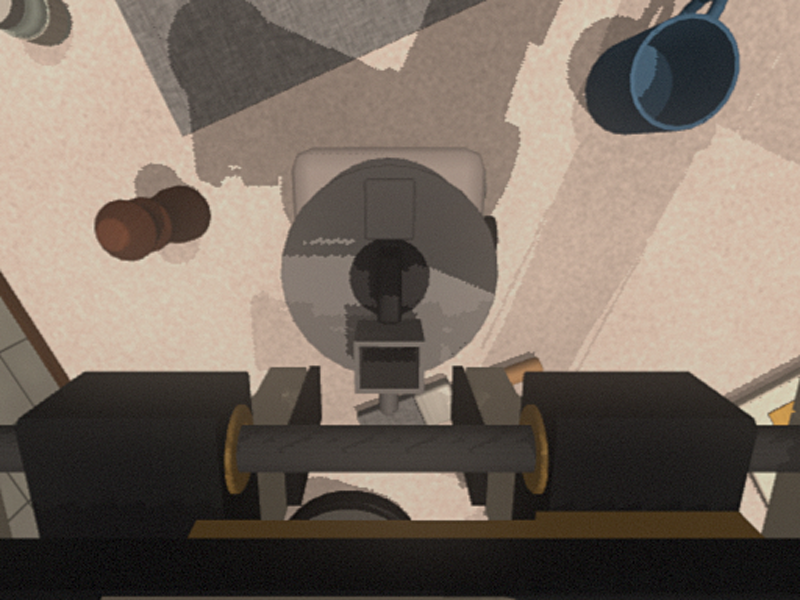

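Run:
```python
from h import *
go(.43,-.295,.30,3)
```

```text
slide [ 0.6295 -0.0991  0.0561] roll -115.1 from [0.5751 0.3256 0.356 ] [ 1.7996e+02 -1.0000e-02 -1.1211e+02] rows 10.8
```

Emit:
apply_moves --commands '[{"grip": 0.5,"slide": [0.055,-0.008,0],"roll": -10.6},{"grip": 0.5,"slide": [0.11,-0.016,0],"roll": -21.2},{"grip": 0.5,"slide": [0.165,-0.025,0],"roll": -31.8},{"grip": 0.5,"slide": [0.22,-0.034,0],"roll": -42.4},{"grip": 0.5,"slide": [0.28,-0.045,0],"roll": -53}]'

```text
time_s: 16.7
tcp_pos: [0.5108, 0.0482, 0.3553]
eef_rot: [179.9, 0.0, -58.8]
contact_force: [0.5, -0.5, 1.0]
gripper_width: 0.0441
```

Run:
```python
from h import *
go(.43,-.295,.30,3)
```

```text
slide [0.2519 0.2466 0.0557] roll -61.8 from [0.5108 0.0482 0.3553] [ 1.7988e+02  2.0000e-02 -5.8850e+01] rows 5.8
```

Emit:
apply_moves --commands '[{"grip": 0.5,"slide": [0.042,0.041,0],"roll": -10.5},{"grip": 0.5,"slide": [0.084,0.082,0],"roll": -21},{"grip": 0.5,"slide": [0.126,0.123,0.015],"roll": -31.5},{"grip": 0.5,"slide": [0.168,0.164,0.03],"roll": -42},{"grip": 0.5,"slide": [0.21,0.205,0.045],"roll": -52}]'

```text
time_s: 17.32
tcp_pos: [0.4476, -0.2163, 0.3155]
eef_rot: [-180.0, 0.1, -10.5]
contact_force: [1.2, 1.0, -0.4]
gripper_width: 0.044
```

Run:
```python
from h import *
go(.43,-.295,.30,3)
```

```text
slide [-0.0029  0.0806  0.0155] roll -13.5 from [ 0.4476 -0.2163  0.3155] [-1.800e+02  1.000e-01 -1.053e+01] rows 1.3
```

Emit:
apply_moves --commands '[{"grip": 0.6,"slide": [-0.002,0.04,0.008],"roll": -7},{"grip": 0.6,"slide": [-0.003,0.08,0.0155],"roll": -13.5},{"grip": 0.6,"slide": [-0.003,0.08,0.0155],"roll": -13.5},{"grip": 0.6,"slide": [-0.003,0.08,0.0155],"roll": -13.5}]'

```text
time_s: 17.82
tcp_pos: [0.4304, -0.2927, 0.3006]
eef_rot: [-180.0, 0.1, 2.5]
contact_force: [-0.3, -0.1, 0.2]
gripper_width: 0.0352
```

Run:
```python
from h import *
np.set_printoptions(precision=4,suppress=True)
s=get_state();print(s['tcp_pos'],s['eef_rot'])
p,d,c=save('wrist','w8'); P,u,v=cloud(d,c)
for y0 in (-.238,-.293,-.348):
    m=(abs(P[:,1]-y0)<.02)&(abs(P[:,0]-.424)<.07)&(P[:,2]>.085)&(P[:,2]<.13)
    Q=P[m]; print(m.sum(),Q.min(0),Q.max(0),np.polyfit(Q[:,0],Q[:,1],1), Q.mean(0))
m=(P[:,0]>.48)&(P[:,0]<.60)&(P[:,2]>.14)&(P[:,2]<.19);Q=P[m]
print(m.sum(),Q.min(0),Q.max(0))
np.save('rack.npy',Q)
for x in DBOX if 'DBOX' in globals() else []: pass
for n in ['disc1','rack']: print(n,[(round(x['score'],2),towld(x['position'],c)) for x in boxes_of(n,'wrist')[:4]])
```

```text
[ 0.4304 -0.2927  0.3006] [-179.9617    0.0972    2.5478]
567 [ 0.379  -0.2429  0.0851] [ 0.4691 -0.2349  0.1158] [ 0.0526 -0.2619] [ 0.4271 -0.2394  0.1027]
326 [ 0.3818 -0.2971  0.0852] [ 0.4717 -0.29    0.1164] [ 0.0459 -0.3131] [ 0.4315 -0.2933  0.1063]
589 [ 0.3841 -0.3524  0.085 ] [ 0.4742 -0.344   0.1161] [ 0.0426 -0.3657] [ 0.4326 -0.3473  0.1028]
7877 [ 0.5129 -0.3821  0.14  ] [ 0.5739 -0.1125  0.1711]
disc1 [(0.96, array([ 0.4374, -0.3464,  0.0892])), (0.77, array([ 0.4275, -0.2438,  0.0891]))]
rack [(0.57, array([ 0.5674, -0.2455,  0.0096]))]
```

View pics/w8.png

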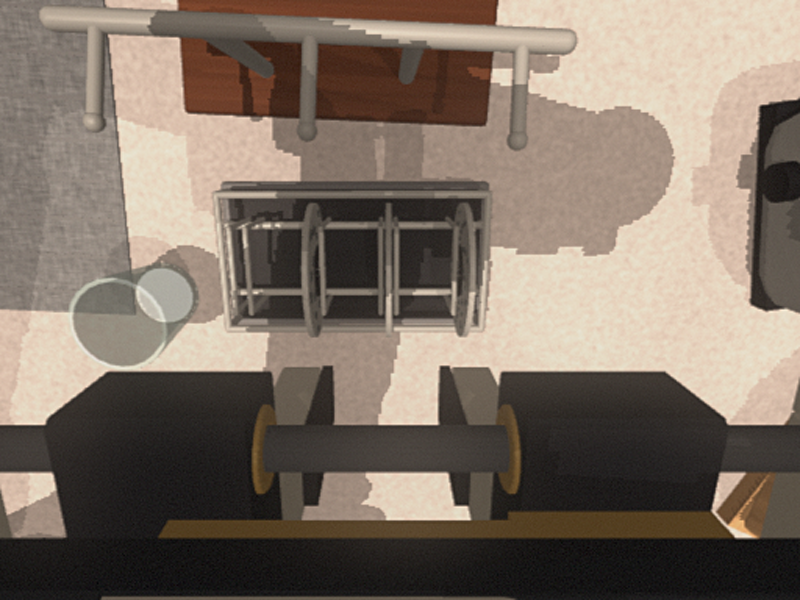

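Run:
```python
from h import *
np.set_printoptions(precision=4,suppress=True)
Q=np.load('rack.npy')
for y0 in (-.14,-.247,-.356):
    q=Q[(abs(Q[:,1]-y0)<.02)&(Q[:,0]<.552)]; t=q[q[:,0]<.522]
    print(q.mean(0),q.min(0),q.max(0),'tip',t.mean(0),'axis',np.polyfit(q[:,0],q[:,1],1),np.polyfit(q[:,0],q[:,2],1))
b=Q[Q[:,0]>.558]; print('bar',np.polyfit(b[:,1],b[:,0],1),b[:,2].max())
```

```text
[ 0.5323 -0.1405  0.1627] [ 0.5129 -0.1451  0.1539] [ 0.552  -0.1351  0.1698] tip [ 0.5176 -0.1406  0.1666] axis [ 0.01   -0.1458] [-0.2609  0.3016]
[ 0.5324 -0.2474  0.1633] [ 0.5134 -0.2522  0.1555] [ 0.552  -0.2425  0.1711] tip [ 0.5179 -0.2476  0.1673] axis [ 0.0072 -0.2513] [-0.2675  0.3057]
[ 0.5327 -0.3542  0.1634] [ 0.5138 -0.3598  0.156 ] [ 0.552  -0.3496  0.1698] tip [ 0.5182 -0.3541  0.1674] axis [-0.0012 -0.3535] [-0.2632  0.3037]
bar [-0.0045  0.5653] 0.159462864448018
```

Run:
```python
from h import *
go(.429,-.3475,.101,2.7)
```

```text
slide [-0.0047  0.0552  0.2006] roll -0.0 from [ 0.4311 -0.2921  0.3016] [-1.80e+02 -1.00e-02  2.69e+00] rows 3.3
```

Emit:
apply_moves --commands '[{"grip": 0.6,"slide": [-0.0045,0.055,0.02],"roll": 0},{"grip": 0.6,"slide": [-0.0045,0.055,0.06],"roll": 0},{"grip": 0.6,"slide": [-0.0045,0.055,0.1],"roll": 0},{"grip": 0.6,"slide": [-0.0045,0.055,0.135],"roll": 0},{"grip": 0.6,"slide": [-0.0045,0.055,0.15],"roll": 0}]'

```text
time_s: 18.6
tcp_pos: [0.4284, -0.347, 0.15]
eef_rot: [-179.9, 0.1, 2.7]
contact_force: [0.0, -0.3, 0.9]
gripper_width: 0.0351
```

Run:
```python
from h import *
go(.429,-.3475,.101,2.7)
save('wrist','w9')
```

```text
slide [0.0006 0.0006 0.049 ] roll -0.0 from [ 0.4284 -0.347   0.15  ] [-1.7994e+02  1.3000e-01  2.7000e+00] rows 0.8
```

View pics/w9.png

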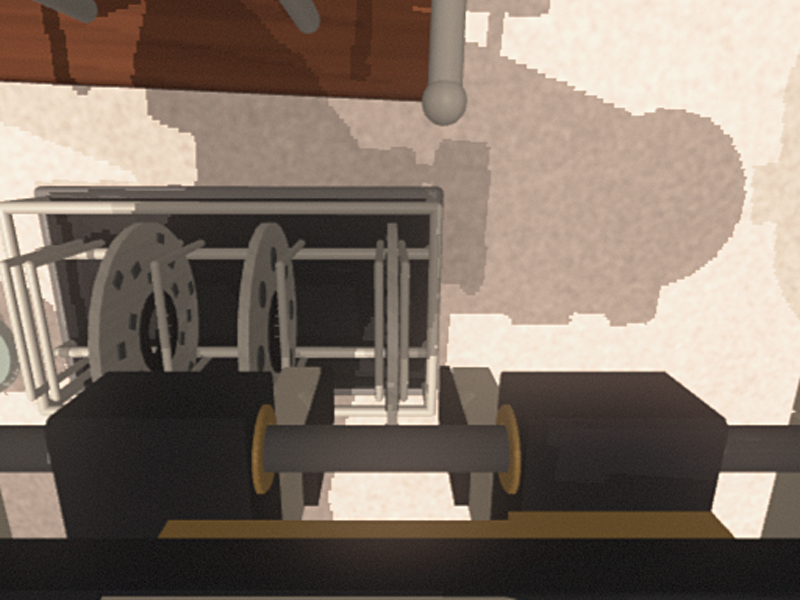

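Emit:
apply_moves --commands '[{"grip": 0.6,"slide": [0,0.001,0.025],"roll": 0},{"grip": 0.6,"slide": [0,0.001,0.042],"roll": 0},{"grip": 0.6,"slide": [0,0.001,0.049],"roll": 0},{"grip": 1,"slide": [0,0.001,0.049],"roll": 0},{"grip": 1,"slide": [0,0.001,0.049],"roll": 0}]' --grip_force 25

```text
time_s: 19.27
tcp_pos: [0.4296, -0.3493, 0.1037]
eef_rot: [180.0, -0.1, 2.7]
contact_force: [0.1, 0.2, -0.2]
gripper_width: 0.0204
```

Emit:
apply_moves --commands '[{"grip": 1,"slide": [0,0,0],"roll": 0},{"grip": 1,"slide": [0,0,0],"roll": 0},{"grip": 1,"slide": [0,0,0],"roll": 0},{"grip": 1,"slide": [0,0,0],"roll": 0},{"grip": 1,"slide": [0,0,-0.01],"roll": 0}]'

```text
time_s: 19.9
tcp_pos: [0.4282, -0.3487, 0.1121]
eef_rot: [-179.9, 0.1, 2.6]
contact_force: [0.5, 0.1, -1.3]
gripper_width: 0.005
```

Run:
```python
from h import *
go(.428,-.3475,.24,2.7);s=get_state();print(s['contact_force'],s['gripper_width'])
```

```text
slide [-0.0003 -0.0013 -0.1279] roll -0.1 from [ 0.4282 -0.3487  0.1121] [-1.7994e+02  1.1000e-01  2.6400e+00] rows 2.0
[ 0.45231973  0.1279116  -1.33733159] 0.004978025906740865
```

Emit:
apply_moves --commands '[{"grip": 1,"slide": [0,-0.001,-0.04],"roll": 0},{"grip": 1,"slide": [0,-0.001,-0.085],"roll": 0},{"grip": 1,"slide": [0,-0.001,-0.128],"roll": 0},{"grip": 1,"slide": [0,-0.001,-0.128],"roll": 10.5},{"grip": 1,"slide": [0,-0.001,-0.128],"roll": 21}]'

```text
time_s: 20.52
tcp_pos: [0.4288, -0.3479, 0.2416]
eef_rot: [-180.0, -0.1, -18.7]
contact_force: [-0.3, 0.1, -1.3]
gripper_width: 0.0047
```

Run:
```python
from h import *
go(.455,-.354,.22,-89.7);s=get_state();print(s['contact_force'],s['gripper_width'])
```

```text
slide [ 0.0268 -0.0027  0.0217] roll 71.0 from [ 0.4288 -0.3479  0.2416] [-1.7999e+02 -7.0000e-02 -1.8700e+01] rows 6.6
[-0.27167014  0.12024878 -1.31349119] 0.00467052322258741
```

Emit:
apply_moves --commands '[{"grip": 1,"slide": [0.005,0,0],"roll": 10.5},{"grip": 1,"slide": [0.01,-0.001,0],"roll": 21},{"grip": 1,"slide": [0.015,-0.001,0],"roll": 31.5},{"grip": 1,"slide": [0.02,-0.002,0],"roll": 42},{"grip": 1,"slide": [0.025,-0.0025,0.01],"roll": 52.5}]'

```text
time_s: 21.15
tcp_pos: [0.4537, -0.3537, 0.2314]
eef_rot: [-179.9, -0.0, -71.2]
contact_force: [0.3, 0.2, -1.1]
gripper_width: 0.0045
```

Emit:
apply_moves --commands '[{"grip": 1,"slide": [0,0,0.01],"roll": 9.5},{"grip": 1,"slide": [0,0,0.012],"roll": 18.5},{"grip": 1,"slide": [0,0,0.012],"roll": 18.5},{"grip": 1,"slide": [0,0,0.012],"roll": 18.5}]'

```text
time_s: 21.65
tcp_pos: [0.4534, -0.3536, 0.2189]
eef_rot: [-180.0, -0.0, -89.2]
contact_force: [-0.5, 0.5, -1.8]
gripper_width: 0.0049
```

Run:
```python
from h import *
np.set_printoptions(precision=4,suppress=True)
go(.455,-.354,.199,-89.7);s=get_state();print(s['contact_force'],s['gripper_width'])
save('wrist','w10'); p,d,c=save('scene','s10'); P,u,v=cloud(d,c)
m=(abs(P[:,0]-.46)<.03)&(P[:,2]>.1)&(P[:,2]<.205)&(abs(P[:,1]+.354)<.07)&(P[:,2]<.175);Q=P[m];print(m.sum(),Q.min(0),Q.max(0),np.median(Q,0))
cv2.imwrite('pics/s10z.png',cv2.resize(p[80:230,60:240][:,:,::-1],(720,600),interpolation=cv2.INTER_CUBIC))
```

```text
slide [ 0.0004 -0.0016  0.0199] roll 0.5 from [ 0.4534 -0.3536  0.2189] [-179.99   -0.01  -89.16] rows 0.3
[-0.5317  0.4724 -1.77  ] 0.0049459773748603535
390 [ 0.4303 -0.4008  0.1001] [ 0.4588 -0.2909  0.1747] [ 0.4553 -0.349   0.1559]
```

View pics/s10z.png

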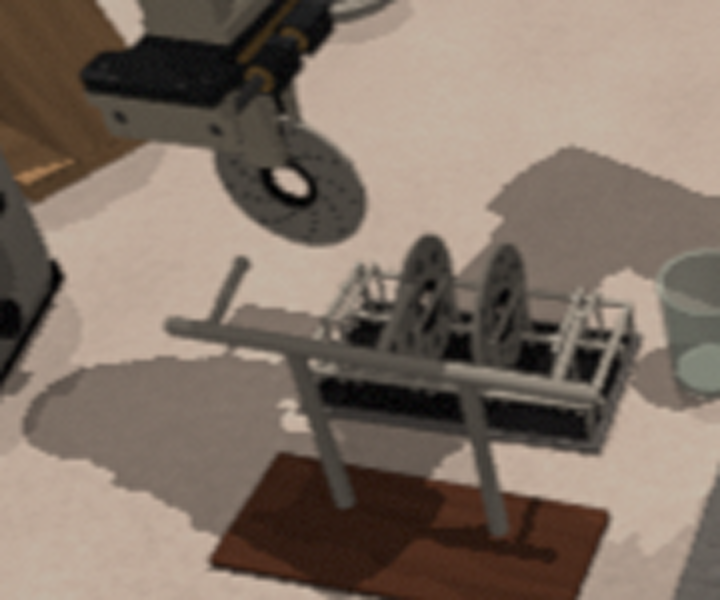

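Run:
```python
from h import *
p,d,c=load('s10')
K=c['mtx'];R=c['R'];C=-R.T@c['t'];u,v=60+290/4-.5,80+183/4-.5
w=R.T@np.array([(u-K[0,2])/K[0,0],(v-K[1,2])/K[1,1],1.]);print(C+w*(.455-C[0])/w[0])
P,uu,vv=cloud(d,c); m=(abs(P[:,0]-.456)<.008)&(abs(P[:,1]+.354)<.056)&(P[:,2]>.12)&(P[:,2]<.185); Q=P[m]; print(Q.min(0),Q.max(0))
```

```text
[ 0.455      -0.35223243  0.18031574]
[ 0.45000993 -0.4009262   0.13058875] [ 0.45876622 -0.30078048  0.18498196]
```

Emit:
apply_moves --commands '[{"grip": 1,"slide": [0.0025,0,0.01],"roll": 0.5},{"grip": 1,"slide": [0.0025,0,0.019],"roll": 0.5},{"grip": 1,"slide": [0.0025,-0.02,0.019],"roll": 0.5},{"grip": 1,"slide": [0.0025,-0.04,0.019],"roll": 0.5},{"grip": 1,"slide": [0.0025,-0.05,0.019],"roll": 0.5}]'

```text
time_s: 22.38
tcp_pos: [0.5053, -0.3554, 0.1993]
eef_rot: [-180.0, -0.0, -89.8]
contact_force: [-0.6, -0.3, -1.3]
gripper_width: 0.0048
```

Run:
```python
from h import *
np.set_printoptions(precision=4,suppress=True)
go(.542,-.356,.200,-89.7);s=get_state();print(s['contact_force'],s['gripper_width'])
p,d,c=save('scene','s11')
cv2.imwrite('pics/s11z.png',cv2.resize(p[80:230,60:240][:,:,::-1],(720,600),interpolation=cv2.INTER_CUBIC))
```

```text
slide [ 0.0007 -0.0367 -0.0007] roll -0.1 from [ 0.5053 -0.3554  0.1993] [-180.     -0.01  -89.8 ] rows 0.6
[-0.5669 -0.2994 -1.3159] 0.004840436378165299
```

View pics/s11z.png

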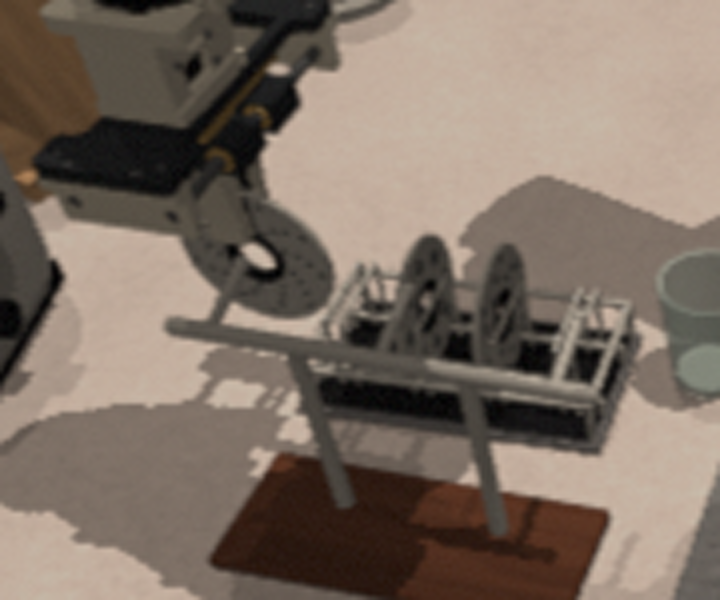

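Run:
```python
from h import *
np.set_printoptions(precision=4,suppress=True)
p,d,c=load('s11')
z=lambda X:(proj(X,c)-[60,80]+.5)*4
print('ball pred',z([.518,-.354,.163]),'hole pred',z([.505,-.3534,.161]), 'rod base',z([.563,-.354,.151]))
K=c['mtx'];R=c['R'];C=-R.T@c['t']
def px(zx,zy,X):
    u,v=60+zx/4-.5,80+zy/4-.5
    w=R.T@np.array([(u-K[0,2])/K[0,0],(v-K[1,2])/K[1,1],1.]);return C+w*(X-C[0])/w[0]
print(px(262,258,.505),px(243,262,.518))
P,uu,vv=cloud(d,c); m=(abs(P[:,0]-.508)<.008)&(abs(P[:,1]+.354)<.056)&(P[:,2]>.105)&(P[:,2]<.165); Q=P[m]; print(Q.min(0),Q.max(0))
cv2.imwrite('pics/s11y.png',cv2.resize(p[115:165,95:155][:,:,::-1],(720,600),interpolation=cv2.INTER_CUBIC))
```

```text
ball pred [247.1509 265.3317] hole pred [259.0033 255.0399] rod base [216.4424 327.5873]
[ 0.505  -0.352   0.1589] [ 0.518  -0.3561  0.1652]
[ 0.5006 -0.4035  0.1099] [ 0.5107 -0.3025  0.1649]
```

View pics/s11y.png

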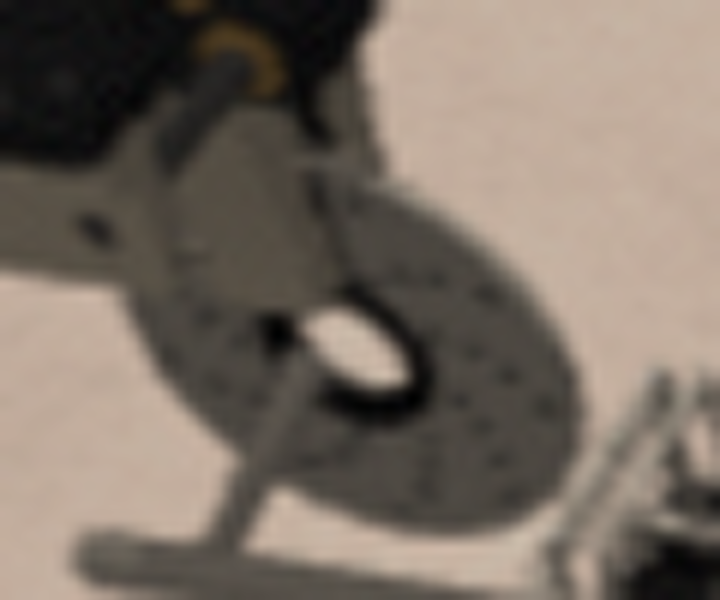

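Emit:
apply_moves --commands '[{"grip": 1,"slide": [0.003,0,-0.003],"roll": 0},{"grip": 1,"slide": [0.003,-0.008,-0.003],"roll": 0},{"grip": 1,"slide": [0.003,-0.016,-0.003],"roll": 0},{"grip": 1,"slide": [0.003,-0.022,-0.003],"roll": 0}]'

```text
time_s: 22.92
tcp_pos: [0.5259, -0.3584, 0.2026]
eef_rot: [-180.0, -0.0, -89.9]
contact_force: [0.7, 0.5, -0.4]
gripper_width: 0.0048
```

Run:
```python
from h import *
np.set_printoptions(precision=4,suppress=True)
go(.544,-.3585,.200,-89.7);s=get_state();print(s['contact_force'],s['gripper_width'],s['moment'])
p,d,c=save('scene','s12')
cv2.imwrite('pics/s12y.png',cv2.resize(p[115:165,85:145][:,:,::-1],(720,600),interpolation=cv2.INTER_CUBIC))
```

```text
slide [ 0.0001 -0.0181  0.0026] roll -0.2 from [ 0.5259 -0.3584  0.2026] [-179.99   -0.    -89.85] rows 0.3
[ 0.7474  0.5264 -0.4069] 0.004772017027407438 [ 0.0545 -0.0139 -0.0473]
```

View pics/s12y.png

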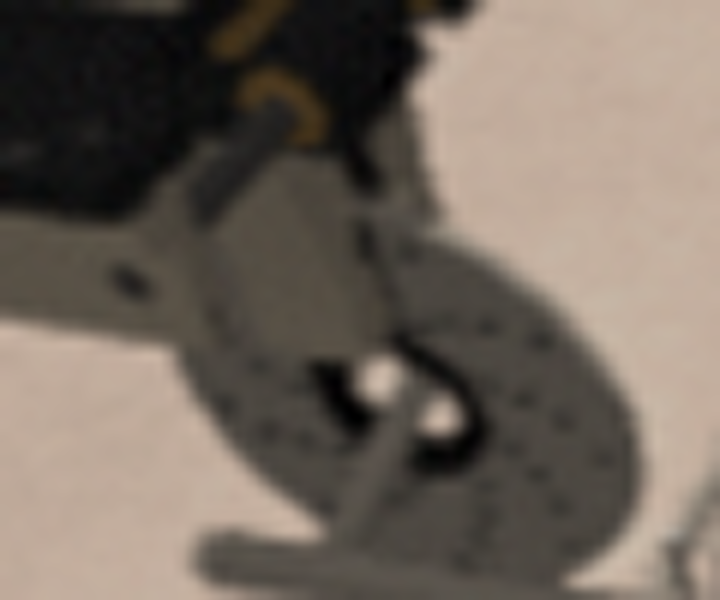

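Emit:
apply_moves --commands '[{"grip": 1,"slide": [0,-0.008,0.002],"roll": 0},{"grip": 1,"slide": [0,-0.016,0.004],"roll": 0},{"grip": 1,"slide": [0,-0.021,0.007],"roll": 0},{"grip": 1,"slide": [0,-0.021,0.01],"roll": 0},{"grip": 1,"slide": [0,-0.021,0.01],"roll": 0}]'

```text
time_s: 23.6
tcp_pos: [0.5461, -0.3582, 0.1921]
eef_rot: [179.9, 0.0, -89.9]
contact_force: [-0.7, -0.4, -2.6]
gripper_width: 0.0047
```

Emit:
apply_moves --commands '[{"grip": 0.7,"slide": [0,0,0],"roll": 0},{"grip": 0.65,"slide": [0,0,0],"roll": 0},{"grip": 0.65,"slide": [0,0,0],"roll": 0},{"grip": 0.65,"slide": [0,0,-0.02],"roll": 0},{"grip": 0.65,"slide": [0,0,-0.06],"roll": 0}]'

```text
time_s: 24.22
tcp_pos: [0.5455, -0.3579, 0.2515]
eef_rot: [179.8, 0.1, -89.9]
contact_force: [0.2, 0.2, -0.1]
gripper_width: 0.0312
```

Run:
```python
from h import *
np.set_printoptions(precision=4,suppress=True)
s=get_state();print(s['contact_force'],s['gripper_width'],s['moment'])
p,d,c=save('scene','s13')
cv2.imwrite('pics/s13y.png',cv2.resize(p[80:230,60:240][:,:,::-1],(720,600),interpolation=cv2.INTER_CUBIC))
go(.4268,-.2935,.2,2.7)
```

```text
[ 0.2475  0.2454 -0.0639] 0.031164977879729154 [ 0.0085 -0.1238 -0.0934]
slide [-0.0668  0.1211  0.0584] roll -92.5 from [ 0.5478 -0.3596  0.2593] [-179.71   -0.22  -89.8 ] rows 8.6
```

View pics/s13y.png

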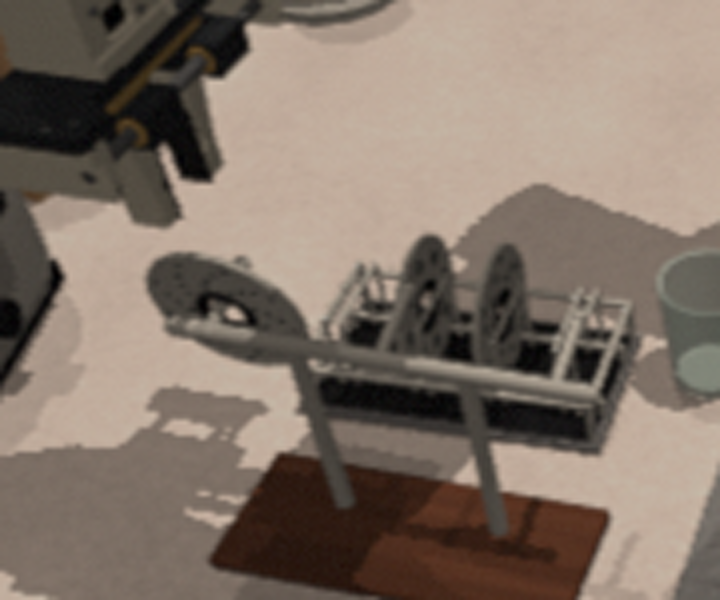

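Emit:
apply_moves --commands '[{"grip": 0.6,"slide": [-0.008,0.014,0],"roll": -10.5},{"grip": 0.6,"slide": [-0.016,0.029,0],"roll": -21},{"grip": 0.6,"slide": [-0.024,0.045,0],"roll": -31.5},{"grip": 0.6,"slide": [-0.032,0.06,0],"roll": -42},{"grip": 0.6,"slide": [-0.04,0.075,0],"roll": -52.5}]'

```text
time_s: 24.9
tcp_pos: [0.4708, -0.3183, 0.2528]
eef_rot: [-180.0, -0.0, -37.0]
contact_force: [0.0, 0.3, 0.2]
gripper_width: 0.0351
```

Run:
```python
from h import *
go(.4268,-.2935,.2,2.7)
```

```text
slide [-0.0502  0.0067  0.0528] roll -39.7 from [ 0.4708 -0.3183  0.2528] [-1.7999e+02 -4.0000e-02 -3.7000e+01] rows 3.7
```

Emit:
apply_moves --commands '[{"grip": 0.6,"slide": [-0.015,0.002,0],"roll": -10},{"grip": 0.6,"slide": [-0.03,0.004,0],"roll": -20},{"grip": 0.6,"slide": [-0.045,0.006,0.02],"roll": -30},{"grip": 0.6,"slide": [-0.05,0.007,0.052],"roll": -39.7},{"grip": 0.6,"slide": [-0.05,0.007,0.085],"roll": -39.7}]'

```text
time_s: 25.52
tcp_pos: [0.4272, -0.2937, 0.1675]
eef_rot: [180.0, -0.1, 2.5]
contact_force: [0.2, 0.1, -0.1]
gripper_width: 0.0355
```

Run:
```python
from h import *
np.set_printoptions(precision=4,suppress=True)
go(.4268,-.2935,.101,2.7)
p,d,c=save('wrist','w14'); P,u,v=cloud(d,c)
for y0 in (-.24,-.2935):
    m=(abs(P[:,1]-y0)<.015)&(abs(P[:,0]-.424)<.07)&(P[:,2]>.085)&(P[:,2]<.12)
    Q=P[m]; print(m.sum(),Q.min(0),Q.max(0),np.polyfit(Q[:,0],Q[:,1],1), Q.mean(0))
```

```text
slide [-0.0006 -0.0002  0.0665] roll -0.2 from [ 0.4272 -0.2937  0.1675] [179.97  -0.12   2.5 ] rows 1.1
1071 [ 0.4014 -0.2409  0.085 ] [ 0.4644 -0.2336  0.1112] [ 0.0647 -0.2662] [ 0.4362 -0.238   0.0992]
773 [ 0.3839 -0.2963  0.0852] [ 0.466  -0.289   0.1115] [ 0.0419 -0.3103] [ 0.4304 -0.2923  0.1022]
```

View pics/w14.png

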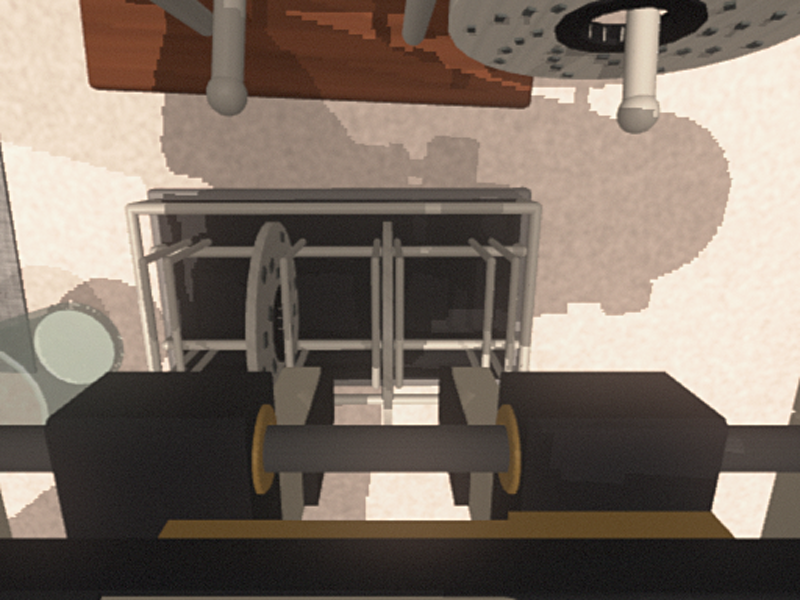

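Emit:
apply_moves --commands '[{"grip": 0.6,"slide": [-0.001,0,0.03],"roll": -0.2},{"grip": 0.6,"slide": [-0.001,0,0.055],"roll": -0.2},{"grip": 0.6,"slide": [-0.001,0,0.0665],"roll": -0.2},{"grip": 0.6,"slide": [-0.001,0,0.0665],"roll": -0.2},{"grip": 1,"slide": [-0.001,0,0.0665],"roll": -0.2}]'

```text
time_s: 26.2
tcp_pos: [0.4271, -0.2941, 0.1022]
eef_rot: [180.0, -0.1, 2.6]
contact_force: [-0.0, -0.1, 0.4]
gripper_width: 0.0296
```

Emit:
apply_moves --commands '[{"grip": 1,"slide": [0,0,0],"roll": 0},{"grip": 1,"slide": [0,0,0],"roll": 0},{"grip": 1,"slide": [0,0,0],"roll": 0},{"grip": 1,"slide": [0,0,0],"roll": 0},{"grip": 1,"slide": [0,0,-0.005],"roll": 0}]'

```text
time_s: 26.82
tcp_pos: [0.4259, -0.2936, 0.1058]
eef_rot: [-180.0, 0.1, 2.5]
contact_force: [0.0, 0.9, -0.5]
gripper_width: 0.0047
```

Emit:
apply_moves --commands '[{"grip": 1,"slide": [0,0,-0.04],"roll": 0},{"grip": 1,"slide": [0,0,-0.085],"roll": 0},{"grip": 1,"slide": [0,0,-0.13],"roll": 0},{"grip": 1,"slide": [0,0,-0.13],"roll": 10.5},{"grip": 1,"slide": [0,0,-0.13],"roll": 21}]'

```text
time_s: 27.45
tcp_pos: [0.4263, -0.2936, 0.2369]
eef_rot: [-180.0, -0.1, -18.8]
contact_force: [0.9, 1.3, -0.8]
gripper_width: 0.0047
```

Run:
```python
from h import *
go(.455,-.2475,.24,-89.7);s=get_state();print(s['contact_force'],s['gripper_width'])
```

```text
slide [ 0.0123 -0.0529 -0.0031] roll 70.9 from [ 0.4263 -0.2936  0.2369] [-1.7997e+02 -6.0000e-02 -1.8800e+01] rows 6.6
[ 0.9073594   1.29988566 -0.81560519] 0.004685542380378886
```

Emit:
apply_moves --commands '[{"grip": 1,"slide": [0.002,-0.008,0],"roll": 10.5},{"grip": 1,"slide": [0.004,-0.016,0],"roll": 21},{"grip": 1,"slide": [0.006,-0.024,0],"roll": 31.5},{"grip": 1,"slide": [0.008,-0.032,0],"roll": 42},{"grip": 1,"slide": [0.01,-0.04,0],"roll": 52.5}]'

```text
time_s: 28.08
tcp_pos: [0.4483, -0.2586, 0.2361]
eef_rot: [180.0, 0.0, -71.3]
contact_force: [0.0, 0.3, -1.5]
gripper_width: 0.005
```

Run:
```python
from h import *
go(.455,-.250,.22,-89.7);s=get_state();print(s['contact_force'],s['gripper_width'])
```

```text
slide [-0.0061 -0.0091  0.0161] roll 18.4 from [ 0.4483 -0.2586  0.2361] [ 1.7999e+02  2.0000e-02 -7.1300e+01] rows 1.7
[ 0.01068503  0.2769588  -1.45722089] 0.005022283478740688
```

Emit:
apply_moves --commands '[{"grip": 1,"slide": [-0.003,-0.005,0.008],"roll": 9},{"grip": 1,"slide": [-0.006,-0.009,0.016],"roll": 18.4},{"grip": 1,"slide": [-0.006,-0.009,0.016],"roll": 18.4}]'

```text
time_s: 28.45
tcp_pos: [0.4546, -0.2501, 0.2196]
eef_rot: [179.9, 0.0, -89.3]
contact_force: [-0.6, 0.3, -1.0]
gripper_width: 0.0052
```

Emit:
apply_moves --commands '[{"grip": 1,"slide": [0,-0.022,0],"roll": 0},{"grip": 1,"slide": [0,-0.044,0],"roll": 0},{"grip": 1,"slide": [0,-0.044,0.008],"roll": 0},{"grip": 1,"slide": [0,-0.044,0.018],"roll": 0},{"grip": 1,"slide": [0,-0.044,0.018],"roll": 0}]'

```text
time_s: 29.08
tcp_pos: [0.4978, -0.2498, 0.2011]
eef_rot: [179.9, 0.0, -89.3]
contact_force: [0.2, -0.1, 1.3]
gripper_width: 0.005
```

```bash
cat >> h.py <<'E'
def pxX(tag,zx,zy,X,u0,v0,s):
    p,d,c=load(tag);K=c['mtx'];R=c['R'];C=-R.T@c['t'];u,v=u0+zx/s-.5,v0+zy/s-.5
    w=R.T@np.array([(u-K[0,2])/K[0,0],(v-K[1,2])/K[1,1],1.]);return C+w*(X-C[0])/w[0]
E
python3 - <<'E'
from h import *
np.set_printoptions(precision=4,suppress=True)
go(.505,-.250,.202,-89.7);s=get_state();print(s['contact_force'],s['gripper_width'])
p,d,c=save('scene','s15')
print(proj([.505,-.2475,.163],c))
cv2.imwrite('pics/s15y.png',cv2.resize(p[120:170,135:195][:,:,::-1],(720,600),interpolation=cv2.INTER_CUBIC))
P,uu,vv=cloud(d,c); x=s['tcp_pos'][0]+.003;m=(abs(P[:,0]-x)<.006)&(abs(P[:,1]+.2475)<.056)&(P[:,2]>.105)&(P[:,2]<.165); Q=P[m]; print(Q.min(0),Q.max(0))
E
```

```text
slide [ 0.0003 -0.0072 -0.0009] roll 0.4 from [ 0.4978 -0.2498  0.2011] [179.88   0.03 -89.31] rows 0.1
[ 0.1829 -0.1285  1.3152] 0.00495457536502995
[164.1738 149.0083]
[ 0.495  -0.2988  0.1151] [ 0.5026 -0.1985  0.165 ]
```

View pics/s15y.png

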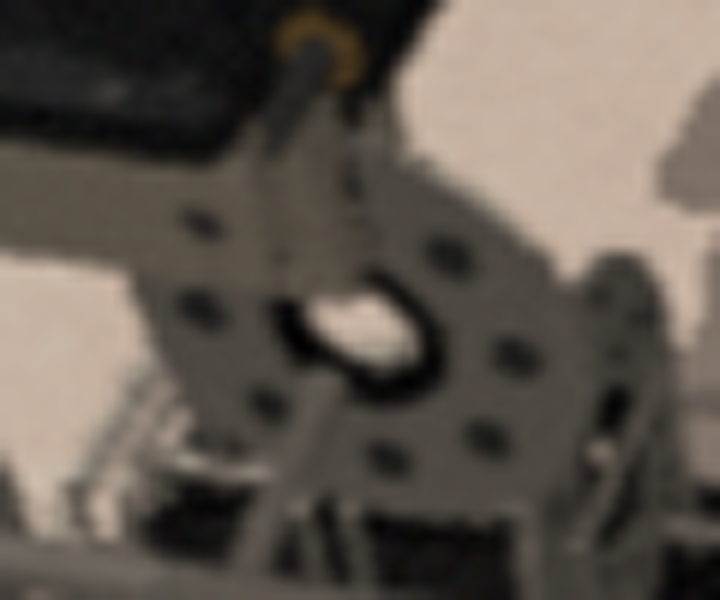

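Run:
```python
from h import *
print(pxX('s15',362,335,.4985,135,120,12),pxX('s15',326,393,.518,135,120,12))
```

```text
[ 0.4985     -0.24906631  0.16249462] [ 0.518      -0.24838826  0.16321646]
```

Centred. Advance in.

Emit:
apply_moves --commands '[{"grip": 1,"slide": [0,-0.008,-0.001],"roll": 0.4},{"grip": 1,"slide": [0,-0.016,-0.001],"roll": 0.4},{"grip": 1,"slide": [0,-0.024,-0.001],"roll": 0.4},{"grip": 1,"slide": [0,-0.028,-0.001],"roll": 0.4}]'

```text
time_s: 29.62
tcp_pos: [0.5277, -0.2495, 0.203]
eef_rot: [180.0, -0.0, -89.7]
contact_force: [-0.6, -0.0, -1.1]
gripper_width: 0.005
```

Run:
```python
from h import *
np.set_printoptions(precision=4,suppress=True)
go(.546,-.250,.192,-89.7);s=get_state();print(s['contact_force'],s['gripper_width'])
p,d,c=save('scene','s16')
cv2.imwrite('pics/s16y.png',cv2.resize(p[120:170,130:190][:,:,::-1],(720,600),interpolation=cv2.INTER_CUBIC))
```

```text
slide [ 0.0005 -0.0183  0.011 ] roll -0.0 from [ 0.5277 -0.2495  0.203 ] [180.    -0.   -89.73] rows 0.3
[-0.646  -0.0318 -1.145 ] 0.005004513771790947
```

View pics/s16y.png

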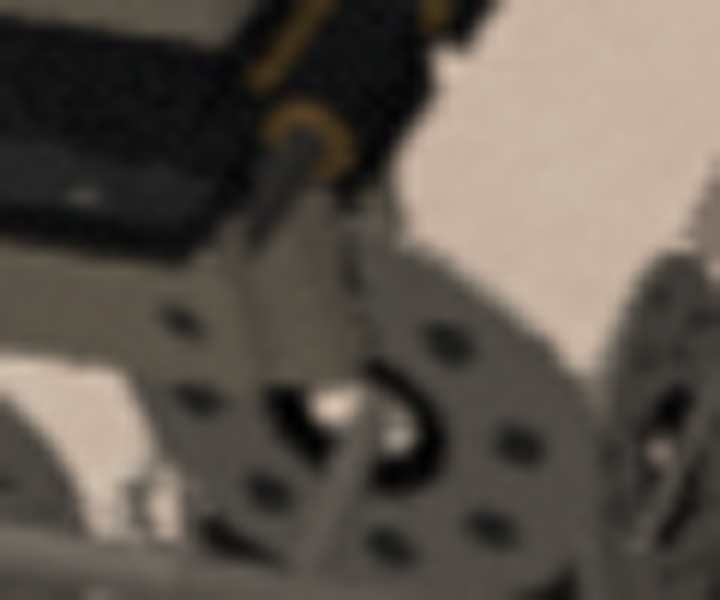

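In.

Emit:
apply_moves --commands '[{"grip": 1,"slide": [0,-0.008,0.003],"roll": 0},{"grip": 1,"slide": [0,-0.016,0.006],"roll": 0},{"grip": 1,"slide": [0,-0.019,0.009],"roll": 0},{"grip": 1,"slide": [0,-0.019,0.011],"roll": 0},{"grip": 1,"slide": [0,-0.019,0.011],"roll": 0}]'

```text
time_s: 30.3
tcp_pos: [0.5457, -0.2495, 0.1918]
eef_rot: [180.0, 0.0, -89.8]
contact_force: [0.2, 0.4, -1.0]
gripper_width: 0.005
```

Emit:
apply_moves --commands '[{"grip": 0.7,"slide": [0,0,0],"roll": 0},{"grip": 0.65,"slide": [0,0,0],"roll": 0},{"grip": 0.65,"slide": [0,0,0],"roll": 0},{"grip": 0.65,"slide": [0,0,-0.02],"roll": 0},{"grip": 0.65,"slide": [0,0,-0.06],"roll": 0}]'

```text
time_s: 30.92
tcp_pos: [0.545, -0.2493, 0.2512]
eef_rot: [179.8, 0.0, -89.8]
contact_force: [1.0, 0.5, 0.4]
gripper_width: 0.0308
```

Run:
```python
from h import *
np.set_printoptions(precision=4,suppress=True)
s=get_state();print(s['contact_force'],s['gripper_width'],s['moment'])
p,d,c=save('scene','s17')
cv2.imwrite('pics/s17y.png',cv2.resize(p[80:230,60:240][:,:,::-1],(720,600),interpolation=cv2.INTER_CUBIC))
go(.4245,-.2393,.26,2.7)
```

```text
[1.0284 0.4966 0.4262] 0.030800882813471202 [ 0.0211 -0.2364  0.017 ]
slide [-0.0119  0.1232 -0.0022] roll -92.4 from [ 0.5477 -0.2505  0.2585] [-179.68   -0.17  -89.7 ] rows 8.6
```

View pics/s17y.png

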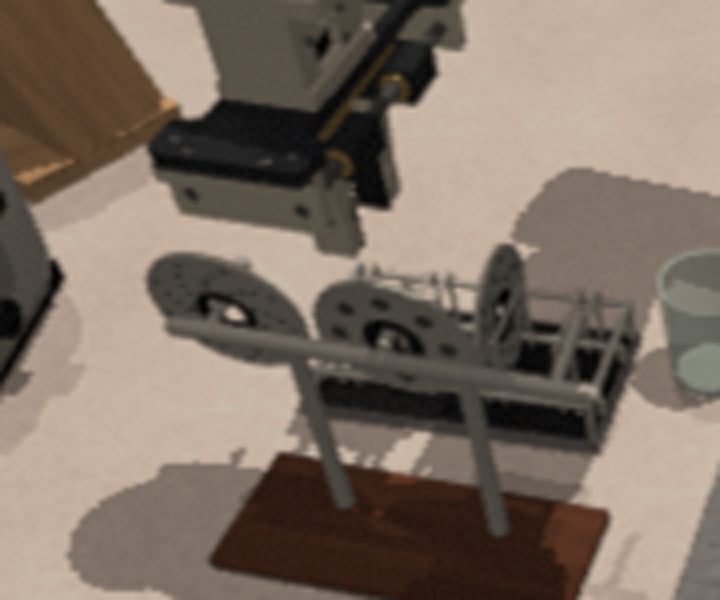

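Two hung. Third disc.

Emit:
apply_moves --commands '[{"grip": 0.6,"slide": [-0.001,0.014,0],"roll": -10.5},{"grip": 0.6,"slide": [-0.003,0.029,0],"roll": -21},{"grip": 0.6,"slide": [-0.004,0.045,0],"roll": -31.5},{"grip": 0.6,"slide": [-0.005,0.06,0],"roll": -42},{"grip": 0.6,"slide": [-0.007,0.075,0],"roll": -52.5}]'

```text
time_s: 31.6
tcp_pos: [0.4705, -0.2429, 0.2522]
eef_rot: [-180.0, -0.0, -36.9]
contact_force: [-0.2, 0.7, 0.3]
gripper_width: 0.035
```

Run:
```python
from h import *
go(.4245,-.2393,.2,2.7)
```

```text
slide [-0.039   0.0248  0.0522] roll -39.6 from [ 0.4705 -0.2429  0.2522] [-1.7998e+02 -3.0000e-02 -3.6910e+01] rows 3.7
```

Emit:
apply_moves --commands '[{"grip": 0.6,"slide": [-0.013,0.008,0],"roll": -10},{"grip": 0.6,"slide": [-0.026,0.017,0],"roll": -20},{"grip": 0.6,"slide": [-0.039,0.025,0.02],"roll": -30},{"grip": 0.6,"slide": [-0.039,0.025,0.052],"roll": -39.6},{"grip": 0.6,"slide": [-0.039,0.025,0.085],"roll": -39.6}]'

```text
time_s: 32.22
tcp_pos: [0.4249, -0.2392, 0.1669]
eef_rot: [180.0, -0.1, 2.5]
contact_force: [1.5, -0.5, -0.9]
gripper_width: 0.0352
```

Run:
```python
from h import *
np.set_printoptions(precision=4,suppress=True)
go(.4245,-.239,.101,2.7)
p,d,c=save('wrist','w18'); P,u,v=cloud(d,c)
for y0 in (-.24,):
    m=(abs(P[:,1]-y0)<.015)&(abs(P[:,0]-.424)<.07)&(P[:,2]>.085)&(P[:,2]<.12)
    Q=P[m]; print(m.sum(),Q.min(0),Q.max(0),np.polyfit(Q[:,0],Q[:,1],1), Q.mean(0))
```

```text
slide [-0.0006 -0.0003  0.0659] roll -0.2 from [ 0.4249 -0.2392  0.1669] [179.98  -0.12   2.49] rows 1.1
805 [ 0.382  -0.2412  0.0851] [ 0.4636 -0.2339  0.1116] [ 0.0415 -0.2553] [ 0.4287 -0.2375  0.1024]
```

View pics/w18.png

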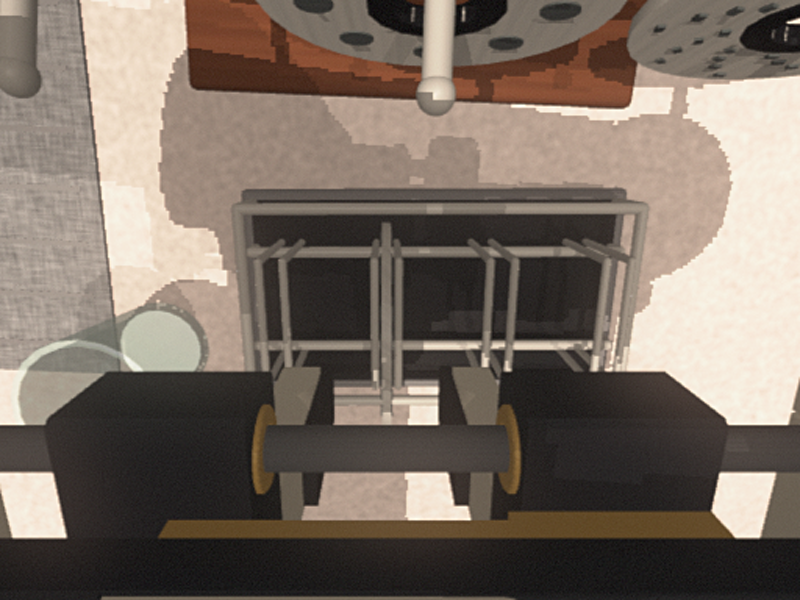

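Emit:
apply_moves --commands '[{"grip": 0.6,"slide": [-0.001,-0.001,0.03],"roll": -0.2},{"grip": 0.6,"slide": [-0.001,-0.001,0.055],"roll": -0.2},{"grip": 0.6,"slide": [-0.001,-0.001,0.0655],"roll": -0.2},{"grip": 0.6,"slide": [-0.001,-0.001,0.0655],"roll": -0.2},{"grip": 1,"slide": [-0.001,-0.001,0.0655],"roll": -0.2}]'

```text
time_s: 32.9
tcp_pos: [0.4246, -0.2384, 0.1027]
eef_rot: [180.0, -0.1, 2.6]
contact_force: [0.8, -0.6, -0.2]
gripper_width: 0.0299
```

Emit:
apply_moves --commands '[{"grip": 1,"slide": [0,0,0],"roll": 0},{"grip": 1,"slide": [0,0,0],"roll": 0},{"grip": 1,"slide": [0,0,0],"roll": 0},{"grip": 1,"slide": [0,0,0],"roll": 0},{"grip": 1,"slide": [0,0,-0.005],"roll": 0}]'

```text
time_s: 33.52
tcp_pos: [0.4234, -0.2382, 0.1064]
eef_rot: [-180.0, 0.1, 2.5]
contact_force: [0.2, -2.0, -2.0]
gripper_width: 0.0048
```

Emit:
apply_moves --commands '[{"grip": 1,"slide": [0,0,-0.04],"roll": 0},{"grip": 1,"slide": [0,0,-0.085],"roll": 0},{"grip": 1,"slide": [0,0,-0.13],"roll": 0},{"grip": 1,"slide": [0,0,-0.13],"roll": 10.5},{"grip": 1,"slide": [0,0,-0.13],"roll": 21}]'

```text
time_s: 34.15
tcp_pos: [0.4237, -0.238, 0.2373]
eef_rot: [-180.0, -0.1, -18.8]
contact_force: [0.6, 0.4, -1.7]
gripper_width: 0.0048
```

Run:
```python
from h import *
go(.455,-.1425,.24,-89.7);s=get_state();print(s['contact_force'],s['gripper_width'])
```

```text
slide [-0.0011 -0.1005 -0.0026] roll 70.9 from [ 0.4237 -0.238   0.2373] [-1.7996e+02 -6.0000e-02 -1.8800e+01] rows 6.6
[ 0.55060255  0.35834811 -1.73521762] 0.004790584500013951
```

Emit:
apply_moves --commands '[{"grip": 1,"slide": [0,-0.015,0],"roll": 10.5},{"grip": 1,"slide": [0,-0.03,0],"roll": 21},{"grip": 1,"slide": [0,-0.045,0],"roll": 31.5},{"grip": 1,"slide": [0,-0.06,0],"roll": 42},{"grip": 1,"slide": [-0.001,-0.075,0],"roll": 52.5}]'

```text
time_s: 34.78
tcp_pos: [0.4464, -0.1662, 0.2366]
eef_rot: [180.0, 0.0, -71.3]
contact_force: [0.7, -0.6, -0.8]
gripper_width: 0.0046
```

Run:
```python
from h import *
go(.455,-.142,.22,-89.7);s=get_state();print(s['contact_force'],s['gripper_width'])
```

```text
slide [-0.0201 -0.0159  0.0166] roll 18.4 from [ 0.4464 -0.1662  0.2366] [ 1.7998e+02  2.0000e-02 -7.1310e+01] rows 1.7
[ 0.72549002 -0.57445123 -0.79021089] 0.004558249432934735
```

Emit:
apply_moves --commands '[{"grip": 1,"slide": [-0.01,-0.008,0.008],"roll": 9.5},{"grip": 1,"slide": [-0.02,-0.016,0.0165],"roll": 18.8},{"grip": 1,"slide": [-0.02,-0.016,0.0165],"roll": 18.8}]'

```text
time_s: 35.15
tcp_pos: [0.4547, -0.1421, 0.2196]
eef_rot: [179.9, 0.0, -89.7]
contact_force: [0.5, 0.4, -0.9]
gripper_width: 0.0048
```

Emit:
apply_moves --commands '[{"grip": 1,"slide": [0,-0.022,0],"roll": 0},{"grip": 1,"slide": [0,-0.044,0],"roll": 0},{"grip": 1,"slide": [0,-0.044,0.008],"roll": 0},{"grip": 1,"slide": [0,-0.044,0.018],"roll": 0},{"grip": 1,"slide": [0,-0.044,0.018],"roll": 0}]'

```text
time_s: 35.78
tcp_pos: [0.4978, -0.1426, 0.2011]
eef_rot: [179.9, 0.0, -89.7]
contact_force: [-0.3, -0.2, -0.2]
gripper_width: 0.0049
```

Run:
```python
from h import *
np.set_printoptions(precision=4,suppress=True)
go(.505,-.142,.202,-89.7);s=get_state();print(s['contact_force'],s['gripper_width'])
p,d,c=save('scene','s19')
u0,v0=(proj([.505,-.1405,.163],c)-[30,28]).astype(int); print(u0,v0)
cv2.imwrite('pics/s19y.png',cv2.resize(p[v0:v0+50,u0:u0+60][:,:,::-1],(720,600),interpolation=cv2.INTER_CUBIC))
P,uu,vv=cloud(d,c); x=s['tcp_pos'][0]+.003;m=(abs(P[:,0]-x)<.006)&(abs(P[:,1]+.1405)<.056)&(P[:,2]>.105)&(P[:,2]<.165); Q=P[m]; print(Q.min(0),Q.max(0))
```

```text
slide [-0.0006 -0.0072 -0.0009] roll -0.0 from [ 0.4978 -0.1426  0.2011] [179.87   0.01 -89.72] rows 0.1
[-0.339  -0.221  -0.1702] 0.004857742473717918
176 127
[ 0.495  -0.1906  0.1139] [ 0.5034 -0.0903  0.1648]
```

View pics/s19y.png

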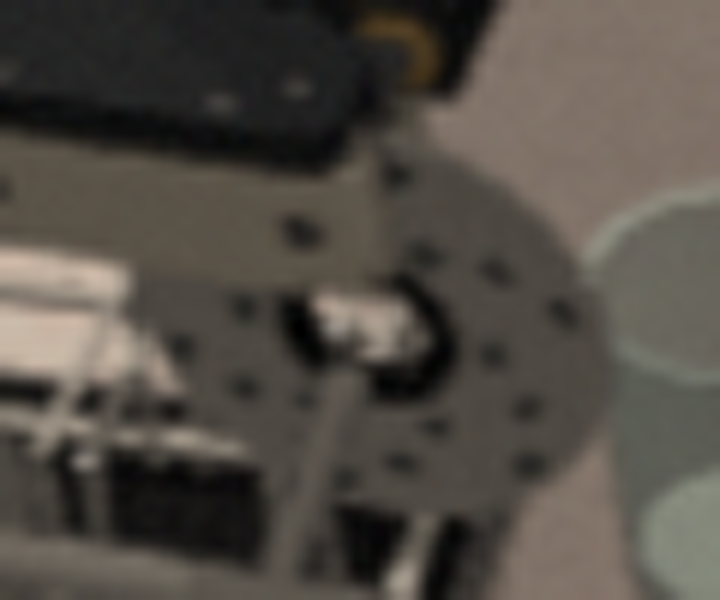

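Run:
```python
from h import *
print(pxX('s19',373,333,.4985,176,127,12),pxX('s19',350,385,.518,176,127,12))
```

```text
[ 0.4985     -0.14158637  0.16186606] [ 0.518      -0.13957312  0.16504253]
```

Emit:
apply_moves --commands '[{"grip": 1,"slide": [-0.001,-0.004,-0.002],"roll": 0},{"grip": 1,"slide": [-0.001,-0.012,-0.002],"roll": 0},{"grip": 1,"slide": [-0.001,-0.02,-0.002],"roll": 0},{"grip": 1,"slide": [-0.001,-0.028,-0.002],"roll": 0}]'

```text
time_s: 36.33
tcp_pos: [0.5279, -0.1412, 0.2041]
eef_rot: [-180.0, -0.0, -89.7]
contact_force: [-0.3, 0.6, -1.3]
gripper_width: 0.0046
```

Run:
```python
from h import *
np.set_printoptions(precision=4,suppress=True)
go(.546,-.1415,.192,-89.7);s=get_state();print(s['contact_force'],s['gripper_width'])
p,d,c=save('scene','s20')
cv2.imwrite('pics/s20y.png',cv2.resize(p[127:177,172:232][:,:,::-1],(720,600),interpolation=cv2.INTER_CUBIC))
```

```text
slide [ 0.0003 -0.0181  0.0121] roll -0.0 from [ 0.5279 -0.1412  0.2041] [-180.     -0.    -89.74] rows 0.3
[-0.2682  0.6373 -1.2513] 0.004642138844944563
```

View pics/s20y.png

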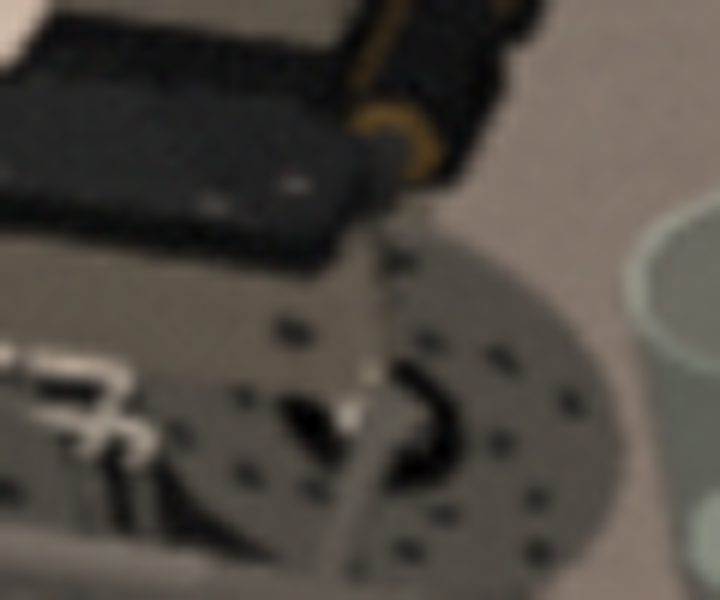

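Emit:
apply_moves --commands '[{"grip": 1,"slide": [0,-0.008,0.003],"roll": 0},{"grip": 1,"slide": [0,-0.016,0.006],"roll": 0},{"grip": 1,"slide": [0,-0.019,0.009],"roll": 0},{"grip": 1,"slide": [0,-0.019,0.012],"roll": 0},{"grip": 1,"slide": [0,-0.019,0.012],"roll": 0}]'

```text
time_s: 37.0
tcp_pos: [0.5457, -0.1412, 0.1917]
eef_rot: [180.0, 0.0, -89.8]
contact_force: [0.9, 0.1, -0.7]
gripper_width: 0.0047
```

Emit:
apply_moves --commands '[{"grip": 0.7,"slide": [0,0,0],"roll": 0},{"grip": 0.65,"slide": [0,0,0],"roll": 0},{"grip": 0.65,"slide": [0,0,0],"roll": 0},{"grip": 0.65,"slide": [0,0,-0.02],"roll": 0},{"grip": 0.65,"slide": [0,0,-0.06],"roll": 0}]'

```text
time_s: 37.62
tcp_pos: [0.5451, -0.1411, 0.2513]
eef_rot: [179.8, 0.0, -89.8]
contact_force: [0.2, -0.7, 0.9]
gripper_width: 0.0305
```

Emit:
apply_moves --commands '[{"grip": 0.65,"slide": [0,0.02,-0.04],"roll": 0},{"grip": 0.65,"slide": [0,0.06,-0.08],"roll": 0},{"grip": 0.65,"slide": [0,0.1,-0.08],"roll": 0},{"grip": 0.65,"slide": [0,0.1,-0.08],"roll": 0},{"grip": 0.65,"slide": [0,0.1,-0.08],"roll": 0}]'

```text
time_s: 38.25
tcp_pos: [0.4463, -0.1416, 0.3324]
eef_rot: [-179.9, 0.0, -89.7]
contact_force: [-0.1, 0.2, -0.1]
gripper_width: 0.0304
```

Run:
```python
from h import *
np.set_printoptions(precision=4,suppress=True)
s=get_state();print(s['contact_force'],s['gripper_width'],s['tcp_pos'])
p,d,c=save('scene','s21')
for cam in ('scene','top'):
    if cam=='top': p,d,c=save('top','t21')
    P,u,v=cloud(d,c)
    for n in ['disc1','lid','blade','processor','mug','jar1','oil','mill','tumbler']:
        print(cam,n,[(round(x['score'],2),towld(x['position'],c)) for x in boxes_of(n,cam)[:4]])
    B=(abs(P[:,0]-.575)<.09)&(abs(P[:,1]-.326)<.09)
    m=B&(P[:,2]>.18)&(P[:,2]<.198);Q=(P[m][:,:2]*1000).astype(np.float32); print(np.median(P[m],0),cv2.minEnclosingCircle(Q))
    t=P[B&(P[:,2]>.222)&(P[:,2]<.24)]; print('tube',t.mean(0))
    for y0 in (-.1405,-.2475,-.354):
        m=(abs(P[:,1]-y0)<.056)&(abs(P[:,0]-.548)<.02)&(P[:,2]>.09)&(P[:,2]<.205); Q=P[m]; print(m.sum(),Q.min(0),Q.max(0))
```

```text
[-0.0744  0.205  -0.1194] 0.030402437680463 [ 0.4463 -0.1416  0.3324]
scene disc1 [(0.77, array([ 0.5484, -0.1321,  0.1603])), (0.68, array([ 0.5476, -0.2433,  0.1636])), (0.61, array([ 0.5503, -0.353 ,  0.1612]))]
scene lid [(0.66, array([0.5822, 0.3206, 0.191 ]))]
scene blade []
scene processor [(0.85, array([0.6322, 0.3121, 0.0893])), (0.16, array([ 0.5715, -0.2411,  0.0087]))]
scene mug [(0.84, array([0.3515, 0.2833, 0.0587])), (0.65, array([ 0.5495, -0.3552,  0.16  ]))]
scene jar1 [(0.77, array([0.7927, 0.041 , 0.0711]))]
scene oil [(0.57, array([ 0.7821, -0.0705,  0.122 ]))]
scene mill [(0.86, array([0.7704, 0.2261, 0.0835]))]
scene tumbler [(0.94, array([ 0.3959, -0.0959,  0.0608])), (0.21, array([ 0.4634, -0.2648,  0.0104]))]
[0.5948 0.3107 0.1896] ((576.4237670898438, 329.99444580078125), 76.36810302734375)
tube [0.5842 0.3484 0.2271]
794 [ 0.5369 -0.1963  0.0941] [ 0.568  -0.0898  0.1968]
706 [ 0.5376 -0.3027  0.0922] [ 0.568  -0.1925  0.1969]
647 [ 0.5379 -0.4068  0.0991] [ 0.568  -0.2984  0.1973]
top disc1 []
top lid [(0.92, array([0.5707, 0.3199, 0.191 ]))]
top blade []
top processor [(0.96, array([0.5691, 0.2633, 0.0797]))]
top mug [(0.85, array([0.3067, 0.308 , 0.0607]))]
top jar1 [(0.7, array([0.5734, 0.3205, 0.1918])), (0.6, array([0.7775, 0.0392, 0.073 ])), (0.48, array([0.569 , 0.2637, 0.0813]))]
top oil []
top mill [(0.87, array([0.7389, 0.2245, 0.093 ])), (0.42, array([ 0.6166, -0.2356,  0.0109]))]
top tumbler [(0.58, array([ 0.6173, -0.2332,  0.0107]))]
[0.5662 0.3163 0.1905] ((578.7080078125, 336.156494140625), 83.83790588378906)
tube [0.5809 0.3449 0.2281]
46 [ 0.5464 -0.1303  0.1477] [ 0.5679 -0.0943  0.1972]
3 [ 0.5674 -0.249   0.1559] [ 0.5675 -0.2436  0.1565]Traceback (most recent call last):
  File "<stdin>", line 14, in <module>
    return umr_minimum(a, axis, None, out, keepdims, initial, where)
ValueError: zero-size array to reduction operation minimum which has no identity
```

View pics/s21.png

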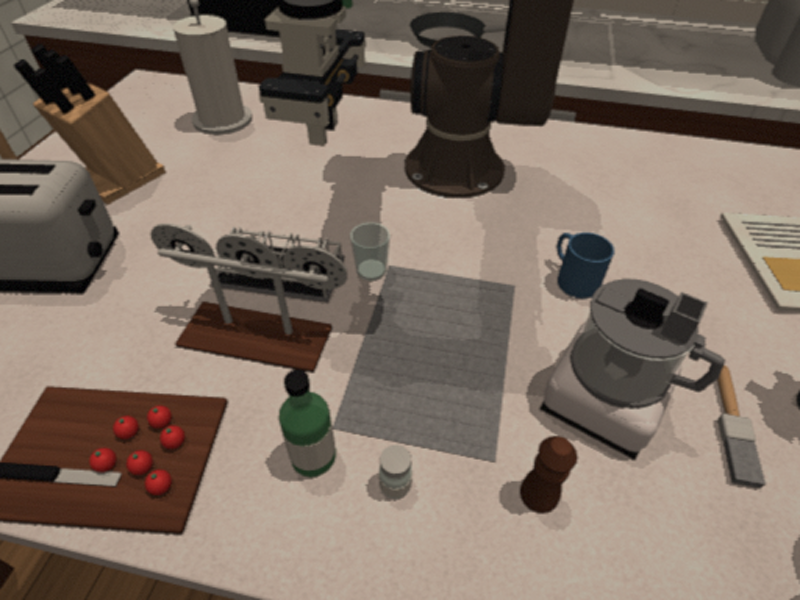

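View pics/t21.png

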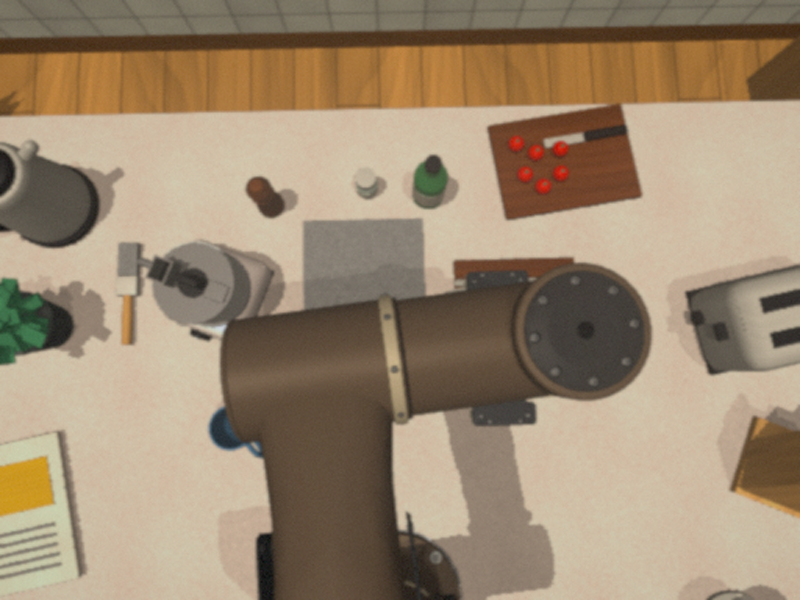

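Run:
```python
from h import *
np.set_printoptions(precision=4,suppress=True)
for t in ('s21','t21','wrist7'):
    p,d,c=load(t);P,u,v=cloud(d,c)
    m=(np.hypot(P[:,0]-.575,P[:,1]-.325)<.078)&(P[:,2]>.186)&(P[:,2]<.196);Q=(P[m][:,:2]*1000).astype(np.float32)
    A=np.c_[P[m][:,:2]-[.575,.326],np.ones(m.sum())]
    print(t,cv2.minEnclosingCircle(Q),np.linalg.lstsq(A,P[m][:,2],rcond=None)[0])
    k=(np.hypot(P[:,0]-.59,P[:,1]-.363)<.04)&(P[:,2]>.226)&(P[:,2]<.24);print(P[k].mean(0),cv2.minAreaRect((P[k][:,:2]*1000).astype(np.float32)))
s=get_state();print(s['qd'],s['time_s'])
close_job()
```

```text
s21 ((573.4238891601562, 326.7042236328125), 72.18648529052734) [-0.0084 -0.0072  0.19  ]
[0.589  0.3618 0.2301] ((584.8298950195312, 355.348876953125), (47.08049774169922, 42.93288040161133), 66.3462905883789)
t21 ((572.6410522460938, 322.1368103027344), 68.56230163574219) [-0.0024 -0.0057  0.1905]
[0.5864 0.3593 0.2309] ((583.8344116210938, 352.2198486328125), (54.46772384643555, 39.697998046875), 68.25154113769531)
wrist7 ((575.082275390625, 324.2667236328125), 67.95889282226562) [-0.0007  0.0004  0.1895]
[0.5908 0.3629 0.2305] ((591.0338745117188, 363.4637756347656), (32.5735969543457, 40.04432678222656), 67.89920806884766)
[-0.0143 -0.0682 -0.0385 -0.0685 -0.03   -0.0407] 39.25
the job is handed in; nothing more can be done
```

The blade unit is home on the spindle, the lid is on the bowl, and all three discs from the drainer hang on the rack. I handed the job in at about 39 s.

- **Blade unit:** It meshed without any rocking, because I had aligned it to the spindle's gaps from the wrist image. The grip top measured 0.169 m high (0.172 m when home, about 0.196 m if it were resting on the teeth). It was about 1–1.5 mm off the spindle's axis.
- **Lid:** The close view right after placing it showed it flat, with the flange top at 0.1895 m (expected 0.190 m). Its centre was about 1–2 mm off the bowl's axis. The feed tube pointed at about 68°, towards the handle.
- **Discs:** There is one disc on each of the three pegs. In the last scene picture their centres are about 12 mm from the rod middles and about 107 mm apart.
- **Other things:** The mug, jar, oil bottle, mill and tumbler look unmoved in the last scene picture compared with the first.
- **Checks that were weak or disagreed:**
  - The last top-camera check of two of the discs failed because the arm blocked the view, so those disc positions rest on the scene camera.
  - The final lid circle fits from the scene and top cameras were rougher, with centres scattered by 3–5 mm and one also picking up points outside the lid. They still agree with a seated, flat lid.

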